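# Put a conveyor outfeed back into service

### The arm

A 6-joint arm with a two-finger parallel gripper is mounted at the origin on the work surface. World frame = base frame: x ahead of the robot, y to its left, z up, the work surface at z = 0. Lengths are in m, angles in rad, forces in N, time in s.
With the tool pointing down it reaches from about 0.25 to 0.725 m from the base axis. Payload 4 kg.
Tool frame: the origin (TCP) lies midway between the tips of the shut fingers; the grasp point (between the pads) lies 19 mm behind it; z points along the fingers, y is the line along which they close (so a half turn about z gives the same grasp; the last joint's range is limited). The gripper opens to 85 mm and grips with 20 to 120 N. Pads are 22 mm wide; open, the fingers measure 114 mm over their backs; the gripper's body (76 mm by 85 mm) begins 54 mm behind the grasp point. The pads swing forward as they close: fully open they stand 13 mm farther back than shut.
Start: joints at [-1.111, 0.241, 0.005, 1.335, 0, 1.571], TCP at [0.222, -0.448, 0.231] pointing down, gripper open.
Joint ranges: [-2.72, 2.72], [-1.05, 1.87], [-1.09, 1.28], [-1.99, 2.15], [-1.42, 1.44], [-3.14, 3.14]. Speed limits (rad/s): [2.79, 2.79, 3.14, 3.14, 3.14, 3.14].

### API

Orientations are given as a unit quaternion [x, y, z, w].
In Python, from workcell import bot gives the robot as it stands. The module is installed in compiled form; this text tells all that it offers.
- The arm moves only by the tool drive_tool, never from a script. Its arguments are lists of equal length, an entry for each row: "slide": the shift along the tool's x, y, z scaled (see below), a list of three; "rotation": the turn, a rotation vector about the tool's x, y, z scaled (see below), a list of three. A call has exactly 8 rows; each row is the pose to reach, as a shift and turn from the pose commanded when the call began, along the tool's axes at that moment; what a row does not reach only later rows make up. The controller multiplies each number of a shift by 250 mm and each number of a turn by 0.5 rad. A row lasts 1/8 s, in which the tool goes at most 62.5 mm and 10.7 degrees, less where a joint would pass 70% of its speed; a pose out of reach is approached as far as the arm can. A call with a number of a shift or a turn outside -1 to 1 is refused whole. A call with a gripper value outside its range is refused whole. "gripper" is the opening, from 0 (shut) to 1 (fully open), set as the call begins (left out, the last holds). The fingers move at their own pace and stop on an object; the grip force is fixed at half the most. Time passes only in rows, so rows that repeat a pose let the fingers close, or fill a call up. It gives the time, the measured TCP pose, the force, the opening and the grip force at its end, in the units of the state.
- bot.get_obs(): the state, without advancing time (a new reading comes with each control period).
- bot.camera(name): name is "side" or "top" or "wrist"; returns a dict with "image" (480x640x3 uint8, red, green, blue), "z_map" (480x640 float32, m along the optical axis (not along the pixel's ray), 0 where there is no reading), "camera_matrix" (3x3 intrinsics, pixels), "xyz" and "orientation" of the camera in the world. Camera axes: x right, y up, looking along -z (the intrinsics and any distortion apply to the point x, -y, -z); pixel columns grow to the right and rows downward; lengths in m; the calibration is good to about 2 mm. The wrist camera is an equidistant fisheye: a pixel r from the principal point sees the ray r / f radians off the axis. A picture is of the moment at which its call begins.
- bot.job_done(): hands the job in; it is judged then, once.
The state is a dict: "clock": time; "joint_pos": joint angles; "joint_vel": joint speeds; "tau": joint torques, N m; "eef_pos": TCP position; "tool_rot": TCP orientation; "ft_force": force on the tool from outside, world axes, zero at the start; "ft_torque": the same for the moment, N m; "grip_width": finger opening in m; "grasp_force": force on a finger pad.
Only numpy, scipy, OpenCV 4.12 (cv2) and the standard library are available. Lean on these libraries where they do the work, as an engineer would, in place of code of your own. Each camera call takes 0.05 s, during which the arm holds its last target. There are 200 camera calls.

### The job

Put the conveyor outfeed back into service. First turn the sprung tension wheel round until its eye is over the lock hole and, holding it there, drop the locking pin in through both, fully home; then seat every finger plate that is on the bench in a bay of its own in the bed, all fins in their slots and the deck flat down. When all that is done, press the oil pump's plunger right down to its stop, hold it there for a moment and let it come up; leave the other things on the bench where they are.

Things in the scene. Friction and masses are not known exactly. Their poses are not given: they have to be found in the camera images.
- bed: Outfeed bed of a small conveyor, a fixed metal block 110 mm (its x) by 314 mm (its y) and 34 mm high, origin under its centre. Its flat top has four bays in a row along y, 66 mm from centre to centre. Each bay has five parallel slots, 7 mm wide in y, 50 mm long in x, 18 mm deep, at 11 mm pitch, the middle slot on the bay's centre. Two to four plates are present; any of the four bays will do.
- takeup: Base of the belt take-up unit: a fixed aluminium plate 135 x 125 x 20 mm, origin under its centre. A flat grey-painted tension wheel, 94 mm across and 12 mm thick, lies on it and turns about the vertical axis at point hub.
- hub (a point): Axis of the tension wheel, on the top face of the take-up base (20 mm above the bench), 20 mm to -x of the base's centre.
- lock (a point): Centre of the mouth of the lock hole in the top face of the take-up base: 13 mm wide, 16 mm deep, 62 mm from hub, in the direction 0.45 rad anticlockwise of the base's +x. Seen from above beside the wheel, until the wheel's lug covers it.
- eye (a point): Centre of the top face of the wheel's lug, a 30 mm square tab 12 mm thick on the rim of the tension wheel, with a 13 mm hole (the eye) right through it, 62 mm from the hub. The lug's top is 36 mm above the bench and its underside 4 mm above the base plate, so a pin put through the eye meets the base plate and can be used to drag the wheel round until it drops into the lock hole.
- wheel (a joint): Angle of the tension wheel in rad. 0 is slack, against its stop, where the spring holds it; it grows anticlockwise seen from above, up to 1.15. At 0.9 the eye is right over the lock hole. The spring pulls back with 0.10 N m at 0 and 0.33 N m at 0.9 (about 5 N at the eye), so the wheel flies back if let go unpinned.
- pin: Loose locking pin, 60 g, standing in the 14 mm hole of a fixed wooden block 36 mm high: steel shank 10 mm thick, 30 mm long with a 3 mm cone at its foot, under a black flat grip 22 mm (x) by 14 mm (y) by 32 mm high whose shoulder rests on the block. Origin at the shank's tip. Fully home, the shoulder rests on the lug and the tip is 14 mm below the lock hole's mouth.
- pump: Hand oil pump, fixed: clear reservoir on a 100 x 80 mm foot under an aluminium cap, origin under its centre, 165 mm high to the top of its plunger head.
- plunger_top (a point): Centre of the top of the pump's black mushroom head, 38 mm across; moves with it.
- plunger (a joint): Travel of the plunger in m: 0 up, 0.020 down on its stop. Sprung: 6 N to start, 12 N on the stop; comes up by itself.
- bay0 (a point): Centre of bay 0 of the bed, at the level of the bed's top (34 mm above the bench); x along the slots. Bays 0 to 3 run towards the bed's +y.
- bay1 (a point): Centre of bay 1 of the bed, at the level of the bed's top (34 mm above the bench); x along the slots. Bays 0 to 3 run towards the bed's +y.
- bay2 (a point): Centre of bay 2 of the bed, at the level of the bed's top (34 mm above the bench); x along the slots. Bays 0 to 3 run towards the bed's +y.
- bay3 (a point): Centre of bay 3 of the bed, at the level of the bed's top (34 mm above the bench); x along the slots. Bays 0 to 3 run towards the bed's +y.
- plate0: Loose finger plate, standing on its fins: grey plastic deck 52 mm square, 5 mm thick; five steel fins below, 44 mm long in x, 4 mm thick with rounded feet, 14 mm high, 11 mm pitch in y; grip tab above, 12 mm thick in x, 30 mm long, 28 mm high. Origin at fin-foot level under the centre; tab top 47 mm above. 105 to 210 g. Fits either way round; seated, its origin is 14 mm below the bay point.
- plate1: Loose finger plate, standing on its fins: grey plastic deck 52 mm square, 5 mm thick; five steel fins below, 44 mm long in x, 4 mm thick with rounded feet, 14 mm high, 11 mm pitch in y; grip tab above, 12 mm thick in x, 30 mm long, 28 mm high. Origin at fin-foot level under the centre; tab top 47 mm above. 105 to 210 g. Fits either way round; seated, its origin is 14 mm below the bay point.
- plate2: Loose finger plate, standing on its fins: grey plastic deck 52 mm square, 5 mm thick; five steel fins below, 44 mm long in x, 4 mm thick with rounded feet, 14 mm high, 11 mm pitch in y; grip tab above, 12 mm thick in x, 30 mm long, 28 mm high. Origin at fin-foot level under the centre; tab top 47 mm above. 105 to 210 g. Fits either way round; seated, its origin is 14 mm below the bay point.
- plate3: Loose finger plate, standing on its fins: grey plastic deck 52 mm square, 5 mm thick; five steel fins below, 44 mm long in x, 4 mm thick with rounded feet, 14 mm high, 11 mm pitch in y; grip tab above, 12 mm thick in x, 30 mm long, 28 mm high. Origin at fin-foot level under the centre; tab top 47 mm above. 105 to 210 g. Fits either way round; seated, its origin is 14 mm below the bay point.
- bearing: Bystander: steel ring 52 mm across, 15 mm high.
- grease: Bystander: white jar 56 mm across, 75 mm high.
- screwdriver: Bystander: screwdriver lying beyond the bed.
- spanner: Bystander: open-ended spanner lying flat.
- tape: Bystander: black roll 90 mm across, 24 mm high.
Not all that is in view belongs to the job. There is more than one size of the takeup; the one meant has the size given above.

How it is judged:
By the outcome, as a careful person would: the job done as asked, in the order asked, and still so for the second after the job is handed in, with the robot touching nothing.
Of plate0, plate1, plate2, plate3 only 2 to 4 are there at a start; the rules pass over those that are not, and their reading is None.
At some moment in a run one of plate0, plate1, plate2, plate3 may be knocked a few centimetres aside while the robot is not near it.
It also fails if it takes over 210 s, if anything falls off the work surface, if the arm or the gripper's body presses on something with over 40 N, if the wrist force passes 120 N, or if a joint passes its speed limit or range.

## Working session

There is one attempt and no reset: what is moved stays moved. The work goes in short steps, Python scripts to look and compute and a tool call to move; the robot and the scene stay as the last step left them, time stands still between calls to the robot, and variables do not carry over. Pictures are saved under pics/ and viewed, at most 14 in all, crops included, and the job is handed in when it is done.

Besides the shell and the picture viewer there is one more tool, called after "Emit:" as a command line: name --argument value ..., lists and objects as JSON in quotes. drive_tool: Moves the arm, as the interface text tells. Shifts and turns lie within -1 to 1; 1 stands for 250 mm of shift or 0.5 rad of turn. Its arguments: {"type":"object","properties":{"slide":{"type":"array","items":{"type":"array","items":{"type":"number"}}},"rotation":{"type":"array","items":{"type":"array","items":{"type":"number"}}},"gripper":{"type":"number"}},"required":["slide","rotation"]}

```bash
ls; mkdir -p pics; cat > h.py <<'E'
import numpy as np, cv2
from scipy.spatial.transform import Rotation as R
from workcell import bot
def world(c):
    """world xyz of every pixel (pinhole cams)"""
    K=c["camera_matrix"]; z=c["z_map"]; v,u=np.mgrid[:480,:640]
    P=np.stack([(u-K[0,2])/K[0,0]*z,-(v-K[1,2])/K[1,1]*z,-z],-1)
    return P@R.from_quat(c["orientation"]).as_matrix().T+np.array(c["xyz"])
def save(img,n): cv2.imwrite("pics/"+n,np.ascontiguousarray(img[...,::-1]))
E
python3 - <<'E'
from h import *
o=bot.get_obs(); print({k:np.round(v,3) for k,v in o.items()})
for n in("top","side","wrist"):
    c=bot.camera(n); save(c["image"],n+"0.png"); np.savez(n+"0.npz",**c)
    print(n,c["camera_matrix"],c["xyz"],c["orientation"],[k for k in c])
E
```

```text
pics
{'clock': np.float64(0.0), 'joint_pos': array([-1.111,  0.241,  0.004,  1.335,  0.   ,  1.571]), 'joint_vel': array([ 0.001,  0.001,  0.002, -0.001,  0.   , -0.002]), 'tau': array([ 1.0000e-03, -3.7232e+01,  2.5241e+01,  1.7000e-02,  0.0000e+00,
       -0.0000e+00]), 'eef_pos': array([ 0.222, -0.447,  0.23 ]), 'tool_rot': array([ 0.974,  0.228, -0.   , -0.001]), 'ft_force': array([0.05 , 0.496, 0.322]), 'ft_torque': array([ 0.009, -0.041,  0.016]), 'grasp_force': np.float64(0.0), 'grip_width': np.float64(0.085)}
top [[459.22060669   0.         327.34764141]
 [  0.         459.22060669 238.63023793]
 [  0.           0.           1.        ]] [ 0.42592808 -0.00138012  1.22375909] [-0.0151776   0.02574638  0.70721812 -0.70636343] ['image', 'z_map', 'camera_matrix', 'xyz', 'orientation']
side [[514.45813299   0.         323.2046121 ]
 [  0.         514.45813299 234.52490901]
 [  0.           0.           1.        ]] [0.40858268 0.83158582 0.84852788] [-0.02298445  0.41621831  0.90837269 -0.03306199] ['image', 'z_map', 'camera_matrix', 'xyz', 'orientation']
wrist [[371.64829954   0.         318.06919759]
 [  0.         371.64829954 242.27893525]
 [  0.           0.           1.        ]] [ 0.29439977 -0.41211326  0.37306046] [-0.13476171  0.08485471 -0.52002178  0.83917597] ['image', 'z_map', 'camera_matrix', 'xyz', 'orientation']
```

View pics/top0.png

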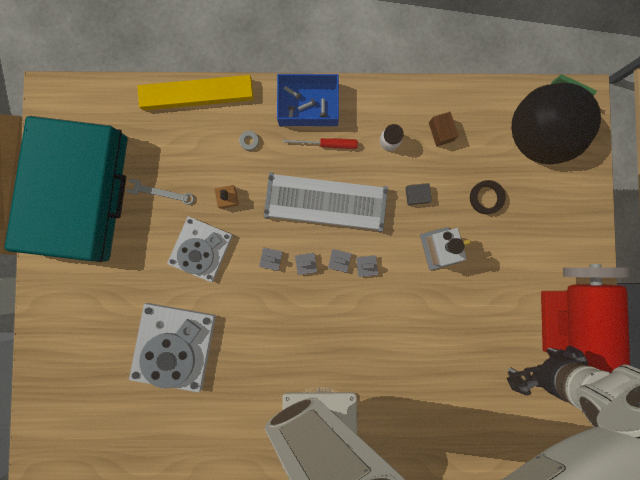

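View pics/side0.png

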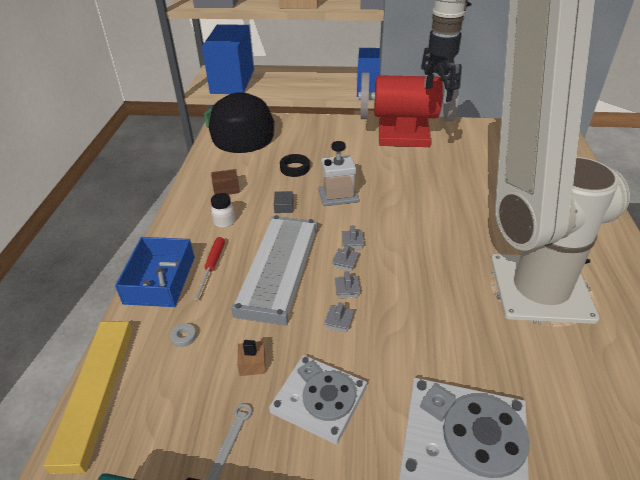

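Top view: the small take-up is at (200,250), the large one at (172,347) is a decoy. The pin block is at (227,196), the bed at (327,202), four plates run along row ~262, and the pump is at (445,247). Next, the details enlarged.

```bash
python3 - <<'E'
from h import *
c=dict(np.load("top0.npz")); im=c["image"]
a=cv2.resize(im[180:290,160:280],(600,550),interpolation=cv2.INTER_CUBIC)
save(a,"takeup.png")
a=cv2.resize(im[165:285,255:395],(800,686),interpolation=cv2.INTER_CUBIC)[:600]
a=cv2.resize(im[168:282,250:400],(788,599),interpolation=cv2.INTER_CUBIC)
save(a,"bed.png")
W=world(c); np.save("W.npy",W)
z=W[...,2]
for (u,v) in [(200,300),(400,300),(270,310),(327,180),(196,257),(227,196),(270,198),(380,205),(455,245),(434,235),(418,194)]: print(u,v,W[v,u].round(4))
E
```

```text
200 300 [ 3.349e-01  3.166e-01 -3.000e-04]
400 300 [ 0.3333 -0.2128 -0.0023]
270 310 [0.3084 0.1318 0.0023]
327 180 [ 0.6559 -0.0191 -0.0057]
196 257 [0.4476 0.3182 0.0391]
227 196 [0.6043 0.2392 0.0459]
270 198 [0.6013 0.1302 0.0314]
380 205 [ 0.5828 -0.1569  0.0337]
455 245 [ 0.4723 -0.3134  0.1638]
434 235 [ 0.4993 -0.279   0.1071]
418 194 [ 0.612  -0.2572  0.0321]
```

View pics/takeup.png

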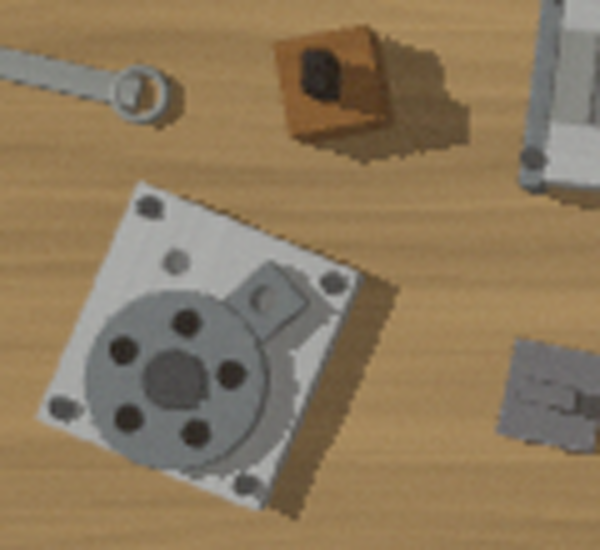

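View pics/bed.png

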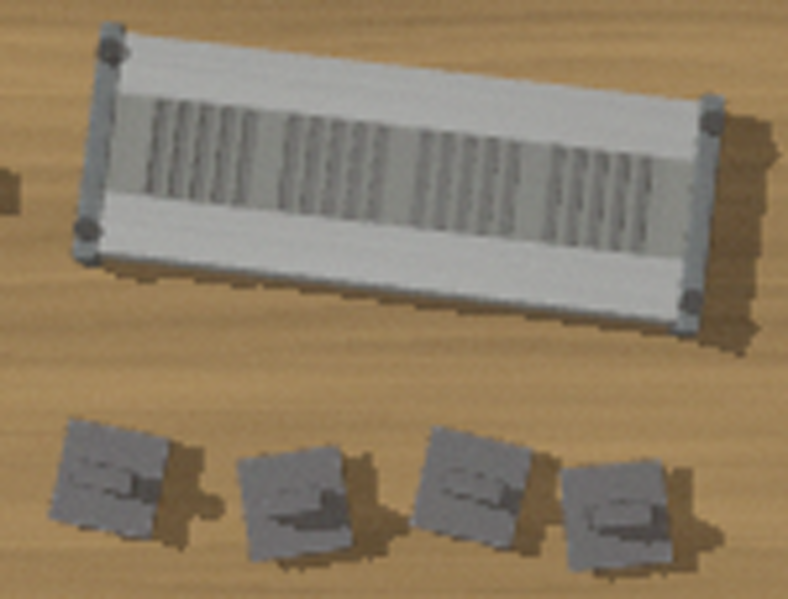

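```bash
cat >> h.py <<'E'
def ray(c,u,v):
    K=c["camera_matrix"]; a=(u-K[0,2])/K[0,0]; b=(v-K[1,2])/K[1,1]
    if c.get("fish",False):
        r=np.hypot(a,b); s=np.sin(r)/r if r>1e-9 else 1; d=np.array([a*s,-b*s,-np.cos(r)])
    else: d=np.array([a,-b,-1.])
    return R.from_quat(c["orientation"]).apply(d)
def atz(c,u,v,z):
    d=ray(c,u,v); p=np.array(c["xyz"]); return p+d*(z-p[2])/d[2]
def tri(rs):
    """least-squares point of rays [(p,d)]"""
    A=np.zeros((3,3)); b=np.zeros(3)
    for p,d in rs:
        d=d/np.linalg.norm(d); M=np.eye(3)-np.outer(d,d); A+=M; b+=M@p
    return np.linalg.solve(A,b)
def load(n):
    c=dict(np.load(n+".npz")); c["fish"]=n.startswith("wrist"); return c
def shot(n,name):
    c=bot.camera(n); np.savez(name+".npz",**c); c=dict(c); c["fish"]=n=="wrist"; return c
def proj(c,P):
    q=R.from_quat(c["orientation"]).inv().apply(np.atleast_2d(P)-c["xyz"]); x,y,z=q[:,0],-q[:,1],-q[:,2]
    if c["fish"]:
        r=np.hypot(x,y); s=np.arctan2(r,z)/np.maximum(r,1e-9)
    else: s=1/z
    K=c["camera_matrix"]; return np.stack([x*s*K[0,0]+K[0,2],y*s*K[1,1]+K[1,2]],-1)
E
python3 - <<'E'
from h import *
c=load("top0"); W=np.load("W.npy"); z=W[...,2]
lock=atz(c,195.4,232.4,.02); eye=atz(c,212.6,239.6,.036); hub=atz(c,195.2,255.6,.037)
print("lock",lock,"eye",eye,"hub",hub,np.linalg.norm((lock-hub)[:2]),np.linalg.norm((eye-hub)[:2]))
def box(u0,v0,u1,v1,a,b,n):
    s=W[v0:v1,u0:u1].reshape(-1,3); s=s[(s[:,2]>a)&(s[:,2]<b)]
    if len(s)<5: print(n,len(s)); return
    r=cv2.minAreaRect((s[:,:2]*1000).astype(np.float32)); print(n,len(s),np.round(r[0],1),np.round(r[1],1),round(r[2],1),"z",np.median(s[:,2]).round(4))
for i,(u,v) in enumerate([(272,259),(307,264),(341,261),(368,266)]):
    box(u-17 if i<3 else u-14,v-17,u+(17 if i<2 else 13),v+17,.012,.026,f"plate{i} deck")
    box(u-14,v-17,u+14,v+17,.036,.06,f"plate{i} tab")
box(258,165,395,235,.025,.045,"bed")
box(213,180,245,212,.026,.044,"block"); box(213,180,245,212,.055,.08,"pin")
box(438,225,475,262,.145,.19,"plunger"); box(165,210,238,285,.012,.026,"base")
E
```

```text
lock [0.51227765 0.32585784 0.02      ] eye [0.49247427 0.2770195  0.036     ] hub [0.45123221 0.3208564  0.037     ] 0.06124998048844533 0.06018788708005434
plate0 deck 338 [443.6 129.7] [52.2 51.9] 78.0 z 0.0178
plate0 tab 54 [443.6 129.2] [29.2 11.6] 78.6 z 0.0455
plate1 deck 336 [431.2  37.3] [51.9 52. ] 8.5 z 0.0176
plate1 tab 55 [431.2  37. ] [11.6 29.2] 8.0 z 0.0455
plate2 deck 335 [439.  -51.2] [52.1 51.6] 76.0 z 0.0177
plate2 tab 57 [439.1 -50.8] [29.6 11.9] 76.2 z 0.0459
plate3 deck 331 [ 424.9 -123.1] [51.9 52.5] 5.6 z 0.0175
plate3 tab 54 [ 425.  -122.8] [11.2 28.8] 7.9 z 0.0447
bed 4143 [593.4 -15. ] [314.3 119. ] 83.3 z 0.0325
block 320 [607.1 246. ] [50.8 50.5] 11.8 z 0.0348
pin 56 [606.6 246.1] [14.4 20.8] 88.2 z 0.0662
plunger 215 [ 471.2 -317.3] [36.1 34.9] 88.4 z 0.163
base 1300 [470.  315.9] [126.2 135.4] 67.3 z 0.0192
```

View pics/wrist0.png

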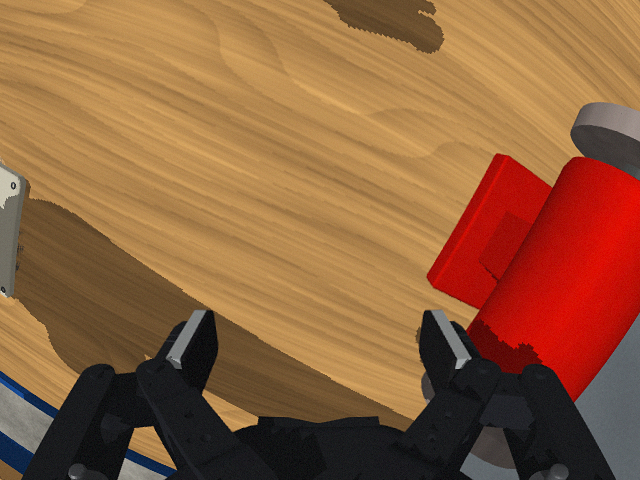

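Depth sizes match the text to within about 0.5 mm, and the lock/eye radii check out. Starting the move toward the pin.

Emit:
drive_tool --slide '[[0.87,-0.6,0],[0.87,-0.6,0],[0.87,-0.6,0],[0.87,-0.6,0],[0.87,-0.6,0],[0.87,-0.6,0],[0.87,-0.6,0],[0.87,-0.6,0]]' --rotation '[[0,0,0],[0,0,0],[0,0,0],[0,0,0],[0,0,0],[0,0,0],[0,0,0],[0,0,0]]' --gripper 0.6

```text
clock: 1.15
eef_pos: [0.3497, -0.2184, 0.2312]
tool_rot: [0.974, 0.227, -0.0, 0.0]
ft_force: [-0.5, 0.2, 0.1]
grip_width: 0.051
grasp_force: 0.0
```

```bash
cat >> h.py <<'E'
def plan(xyz,yaw=None,n=9):
    """print move calls to TCP xyz with tool y at world angle yaw (deg), tool straight down"""
    o=bot.get_obs(); r=R.from_quat(o["tool_rot"]); p=np.array(o["eef_pos"])
    y=r.apply([0,1,0]); a0=np.degrees(np.arctan2(y[1],y[0])); a=a0 if yaw is None else yaw
    da=(a-a0+180)%360-180; T=R.from_euler("z",a0+da+90,degrees=True)*R.from_quat([1,0,0,0])
    assert abs(np.degrees(np.arctan2(*T.apply([0,1,0])[1::-1]))-((a+180)%360-180))%360<1
    d=r.inv().apply(np.array(xyz)-p); w=(r.inv()*T).as_rotvec()
    k=int(max(1,np.ceil(np.abs(d).max()/.25),np.ceil(np.abs(w).max()/.5)))
    q=o["joint_pos"]
    print("at",p.round(4),"yaw",a0.round(2),"q1 q6",q[[0,5]].round(2),"F",np.round(o["ft_force"],1),"w",round(o["grip_width"],4),"t",round(o["clock"],2))
    for i in range(k):
        ri=r*R.from_rotvec(w*i/k); print("  slide",np.round(ri.inv().apply(np.array(xyz)-p)/k/.25,3),"rot",np.round(w/k/.5,3))
E
python3 - <<'E'
from h import *
plan([.606,.246,.2],-91.8)
W=world(load("side0"))
def box(xc,yc,h,a,b,n):
    s=W.reshape(-1,3); s=s[(abs(s[:,0]-xc)<h)&(abs(s[:,1]-yc)<h)&(s[:,2]>a)&(s[:,2]<b)]
    r=cv2.minAreaRect((s[:,:2]*1000).astype(np.float32)); print(n,len(s),np.round(r[0],1),np.round(r[1],1),round(r[2],1),"z",np.median(s[:,2]).round(4))
for i,(x,y) in enumerate([(.4436,.1297),(.4312,.0373),(.439,-.051),(.425,-.123)]):
    box(x,y,.04,.012,.026,f"deck{i}"); box(x,y,.04,.042,.06,f"tab{i}")
box(.607,.246,.04,.06,.09,"pin"); box(.471,-.317,.04,.158,.19,"plg"); box(.47,.316,.1,.012,.025,"base");box(.5934,-.015,.18,.029,.042,"bed")
E
```

```text
at [ 0.3497 -0.2184  0.2312] yaw -63.81 q1 q6 [-0.56  2.13] F [-0.5  0.2  0.1] w 0.051 t 1.15
  slide [ 0.87  -0.607  0.062] rot [0.    0.    0.488]
  slide [ 0.697 -0.799  0.062] rot [0.    0.    0.488]
deck0 423 [442.5 129.5] [55.5 52.1] 78.3 z 0.0184
tab0 73 [442.9 131.1] [32.  11.7] 78.1 z 0.0458
deck1 358 [430.2  37.3] [52.2 56.6] 7.9 z 0.0181
tab1 62 [430.2  37.7] [12.1 31.6] 8.4 z 0.0462
deck2 302 [438.1 -50.5] [55.2 52.7] 76.2 z 0.0182
tab2 51 [438.3 -49.6] [32.5 11.2] 77.7 z 0.0463
deck3 267 [ 424.1 -122.4] [51.6 55.7] 3.0 z 0.0181
tab3 43 [ 423.7 -121.4] [11.7 29.5] 7.7 z 0.046
pin 93 [606.1 246.1] [15.6 21.7] 88.6 z 0.0662
plg 109 [ 470.2 -315.4] [33.4 38. ] 3.7 z 0.1636
base 2415 [469.6 315.4] [128.8 136.3] 67.2 z 0.0195
bed 4495 [603.  -16.5] [318.5 371.7] 83.5 z 0.0331
```

```bash
python3 - <<'E'
from h import *
plan([.58,.246,.2],88.3)
E
```

```text
at [ 0.3497 -0.2184  0.2312] yaw -63.81 q1 q6 [-0.56  2.13] F [-0.5  0.2  0.1] w 0.051 t 1.15
  slide [ 0.274 -0.21   0.021] rot [-0.     0.    -0.885]
  slide [ 0.338 -0.072  0.021] rot [-0.     0.    -0.885]
  slide [0.336 0.079 0.021] rot [-0.     0.    -0.885]
  slide [0.27  0.216 0.021] rot [-0.     0.    -0.885]
  slide [0.152 0.311 0.021] rot [-0.     0.    -0.885]
  slide [0.004 0.346 0.021] rot [-0.     0.    -0.885]
```

Emit:
drive_tool --slide '[[0.27,-0.21,0.02],[0.27,-0.21,0.02],[0.27,-0.21,0.02],[0.27,-0.21,0.02],[0.27,-0.21,0.02],[0.27,-0.21,0.02],[0.27,-0.21,0.02],[0.27,-0.21,0.02]]' --rotation '[[0,0,-0.885],[0,0,-0.885],[0,0,-0.885],[0,0,-0.885],[0,0,-0.885],[0,0,-0.885],[0,0,-0.885],[0,0,-0.885]]'

```text
clock: 2.15
eef_pos: [0.3874, -0.1403, 0.2263]
tool_rot: [0.9, 0.436, 0.0, -0.0]
ft_force: [-0.2, -0.1, -0.1]
grip_width: 0.0516
grasp_force: 0.0
```

Emit:
drive_tool --slide '[[0.34,-0.07,0.02],[0.34,-0.07,0.02],[0.34,-0.07,0.02],[0.34,-0.07,0.02],[0.34,-0.07,0.02],[0.34,-0.07,0.02],[0.34,-0.07,0.02],[0.34,-0.07,0.02]]' --rotation '[[0,0,-0.885],[0,0,-0.885],[0,0,-0.885],[0,0,-0.885],[0,0,-0.885],[0,0,-0.885],[0,0,-0.885],[0,0,-0.885]]'

```text
clock: 3.15
eef_pos: [0.4263, -0.0628, 0.2214]
tool_rot: [0.783, 0.623, 0.0, 0.0]
ft_force: [0.5, 0.1, 0.3]
grip_width: 0.0514
grasp_force: 0.0
```

Emit:
drive_tool --slide '[[0.34,0.08,0.02],[0.34,0.08,0.02],[0.34,0.08,0.02],[0.34,0.08,0.02],[0.34,0.08,0.02],[0.34,0.08,0.02],[0.34,0.08,0.02],[0.34,0.08,0.02]]' --rotation '[[0,0,-0.885],[0,0,-0.885],[0,0,-0.885],[0,0,-0.885],[0,0,-0.885],[0,0,-0.885],[0,0,-0.885],[0,0,-0.885]]'

```text
clock: 4.15
eef_pos: [0.4649, 0.0156, 0.2164]
tool_rot: [0.627, 0.779, 0.0, 0.0]
ft_force: [-0.6, 0.3, -0.1]
grip_width: 0.0513
grasp_force: 0.0
```

Emit:
drive_tool --slide '[[0.27,0.22,0.02],[0.27,0.22,0.02],[0.27,0.22,0.02],[0.27,0.22,0.02],[0.27,0.22,0.02],[0.27,0.22,0.02],[0.27,0.22,0.02],[0.27,0.22,0.02]]' --rotation '[[0,0,-0.885],[0,0,-0.885],[0,0,-0.885],[0,0,-0.885],[0,0,-0.885],[0,0,-0.885],[0,0,-0.885],[0,0,-0.885]]'

```text
clock: 5.15
eef_pos: [0.5042, 0.0933, 0.2114]
tool_rot: [0.44, 0.898, 0.0, 0.0]
ft_force: [-0.7, 0.9, 0.1]
grip_width: 0.0513
grasp_force: 0.0
```

Emit:
drive_tool --slide '[[0.15,0.31,0.02],[0.15,0.31,0.02],[0.15,0.31,0.02],[0.15,0.31,0.02],[0.15,0.31,0.02],[0.15,0.31,0.02],[0.15,0.31,0.02],[0.15,0.31,0.02]]' --rotation '[[0,0,-0.885],[0,0,-0.885],[0,0,-0.885],[0,0,-0.885],[0,0,-0.885],[0,0,-0.885],[0,0,-0.885],[0,0,-0.885]]'

```text
clock: 6.15
eef_pos: [0.5424, 0.1705, 0.2064]
tool_rot: [0.233, 0.973, 0.0, 0.0]
ft_force: [0.5, -0.1, 0.8]
grip_width: 0.0517
grasp_force: 0.0
```

Emit:
drive_tool --slide '[[0,0.34,0.02],[0,0.34,0.02],[0,0.34,0.02],[0,0.34,0.02],[0,0.34,0.02],[0,0.34,0.02],[0,0.34,0.02],[0,0.34,0.02]]' --rotation '[[0,0,-0.885],[0,0,-0.885],[0,0,-0.885],[0,0,-0.885],[0,0,-0.885],[0,0,-0.885],[0,0,-0.885],[0,0,-0.885]]'

```text
clock: 7.15
eef_pos: [0.5809, 0.2463, 0.2014]
tool_rot: [0.014, 1.0, 0.0, 0.0]
ft_force: [-0.3, 0.8, -0.6]
grip_width: 0.0515
grasp_force: 0.0
```

```bash
python3 - <<'E'
from h import *
c=shot("wrist","wrist1"); save(c["image"],"wrist1.png"); plan([.6064,.2461,.1],88.3)
for n,p in dict(pin=[.6064,.2461,.068],eye=[.4926,.2772,.036],lock=[.5130,.3265,.02],hub=[.4514,.3234,.036]).items(): print(n,proj(c,p).round(1))
E
```

```text
at [0.5809 0.2463 0.2014] yaw 88.45 q1 q6 [0.4  0.43] F [ 0.4  0.4 -0.2] w 0.0516 t 7.2
  slide [-0.102  0.002  0.406] rot [0.    0.    0.005]
pin [[318.7 259.8]]
eye [[353.1 113.6]]
lock [[407.5 137.7]]
hub [[407.6  66. ]]
```

View pics/wrist1.png

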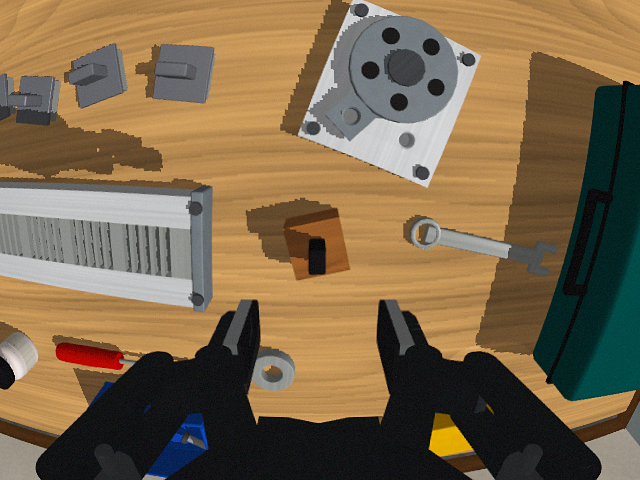

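Predictions and image agree: pin at (317,257), eye (352,115), lock (407,140) and hub (407,67), all within about 2 px. Descending on the pin and closing.

Emit:
drive_tool --slide '[[-0.1,0,0.2],[-0.102,0,0.4],[-0.102,0,0.5],[-0.102,0,0.58],[-0.102,0,0.62],[-0.102,0,0.64],[-0.102,0,0.64],[-0.102,0,0.64]]' --rotation '[[0,0,0],[0,0,0],[0,0,0],[0,0,0],[0,0,0],[0,0,0],[0,0,0],[0,0,0]]'

```text
clock: 8.2
eef_pos: [0.6071, 0.2461, 0.0424]
tool_rot: [0.013, 1.0, 0.0, 0.001]
ft_force: [-1.2, 0.7, -0.4]
grip_width: 0.0513
grasp_force: 0.0
```

Emit:
drive_tool --slide '[[0,0,0],[0,0,0],[0,0,0],[0,0,0],[0,0,0],[0,0,0],[0,0,0],[0,0,0]]' --rotation '[[0,0,0],[0,0,0],[0,0,0],[0,0,0],[0,0,0],[0,0,0],[0,0,0],[0,0,0]]' --gripper 0

```text
clock: 9.2
eef_pos: [0.6068, 0.2459, 0.042]
tool_rot: [0.013, 1.0, 0.0, 0.001]
ft_force: [0.3, -0.0, 5.4]
grip_width: 0.0131
grasp_force: 60.0
```

Emit:
drive_tool --slide '[[0,0,-0.05],[0,0,-0.1],[0,0,-0.15],[0,0,-0.2],[0,0,-0.24],[0,0,-0.24],[0,0,-0.24],[0,0,-0.24]]' --rotation '[[0,0,0],[0,0,0],[0,0,0],[0,0,0],[0,0,0],[0,0,0],[0,0,0],[0,0,0]]'

```text
clock: 10.2
eef_pos: [0.6059, 0.2455, 0.1005]
tool_rot: [0.013, 1.0, -0.0, -0.001]
ft_force: [-0.5, 0.4, -0.9]
grip_width: 0.0125
grasp_force: 59.6
```

```bash
python3 - <<'E'
from h import *
c=shot("wrist","wrist2"); im=c["image"]
save(cv2.resize(im[240:440,180:460],(784,560),interpolation=cv2.INTER_CUBIC),"wrist2.png"); o=bot.get_obs(); p=o["eef_pos"]
r=R.from_quat(o["tool_rot"])
for x in(-.011,0,.011):
  for z in (-.019-.009,):
    print(x,proj(c,p+r.apply([x,0,-.028])).round(1),"tip",proj(c,p+r.apply([x,0,.034])).round(1))
plan([.4926,.2772,.10],88.3)
E
```

```text
-0.011 [[317.9 373.8]] tip [[318.  301.2]]
0 [[318.  350.9]] tip [[318.  282.4]]
0.011 [[318.  325.8]] tip [[318.  262.7]]
at [0.6059 0.2456 0.1006] yaw 88.46 q1 q6 [0.39 0.41] F [-0.1  0.2 -0.2] w 0.0127 t 10.25
  slide [0.457 0.114 0.003] rot [-0.001 -0.003  0.006]
```

View pics/wrist2.png

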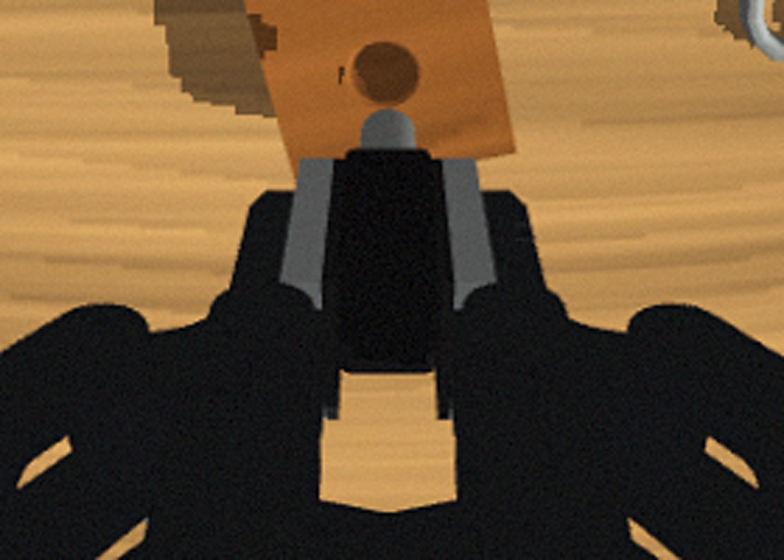

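Pin is held and laterally centred: shank at column 318, its front edge at row ~279, shoulder edge at row ~293. Checking its fore-aft offset against a model.

```bash
python3 - <<'E'
from h import *
c=load("wrist2"); o=bot.get_obs(); p=o["eef_pos"]; r=R.from_quat(o["tool_rot"])
for n,x,z in [("shoulder front (293)",.011,.006),("shank front 3up (279)",.005,.033),("tip front",.002,.036),("top back (373)",-.011,-.026)]:
    print(n,[proj(c,p+r.apply([x+d,0,z]))[0,1].round(1) for d in(-.002,-.001,0,.001)])
E
```

```text
shoulder front (293) [np.float64(290.0), np.float64(288.0), np.float64(285.9), np.float64(283.8)]
shank front 3up (279) [np.float64(277.9), np.float64(276.1), np.float64(274.3), np.float64(272.5)]
tip front [np.float64(280.8), np.float64(279.1), np.float64(277.3), np.float64(275.6)]
top back (373) [np.float64(374.6), np.float64(372.6), np.float64(370.7), np.float64(368.7)]
```

Emit:
drive_tool --slide '[[0.2,0.05,0.0],[0.457,0.114,0.0],[0.457,0.114,0.034],[0.457,0.114,0.034],[0.457,0.114,0.034],[0.457,0.114,0.034],[0.457,0.114,0.034],[0.457,0.114,0.034]]' --rotation '[[0,0,0],[0,0,0],[0,0,0],[0,0,0],[0,0,0],[0,0,0],[0,0,0],[0,0,0]]'

```text
clock: 11.25
eef_pos: [0.4933, 0.2771, 0.0928]
tool_rot: [0.014, 1.0, 0.0, 0.0]
ft_force: [-0.3, -0.4, -0.9]
grip_width: 0.0128
grasp_force: 59.5
```

```bash
python3 - <<'E'
from h import *
c=shot("wrist","wrist3"); im=c["image"]
save(cv2.resize(im[200:340,220:420],(800,560),interpolation=cv2.INTER_CUBIC),"wrist3.png"); o=bot.get_obs(); p=o["eef_pos"]
r=R.from_quat(o["tool_rot"]); plan([.4926,.2772,.092],88.3)
print("eye",proj(c,[.4926,.2772,.036]).round(1),"eye bottom",proj(c,[.4926,.2772,.024]).round(1),"tip",proj(c,p+r.apply([0,0,.036])).round(1))
E
```

```text
at [0.4932 0.2771 0.0928] yaw 88.44 q1 q6 [0.51 0.54] F [-0.1 -0.1 -1.3] w 0.013 t 11.3
  slide [0.002 0.    0.003] rot [0.    0.    0.005]
eye [[318.1 264.9]] eye bottom [[318.1 257.6]] tip [[318.  280.5]]
```

View pics/wrist3.png

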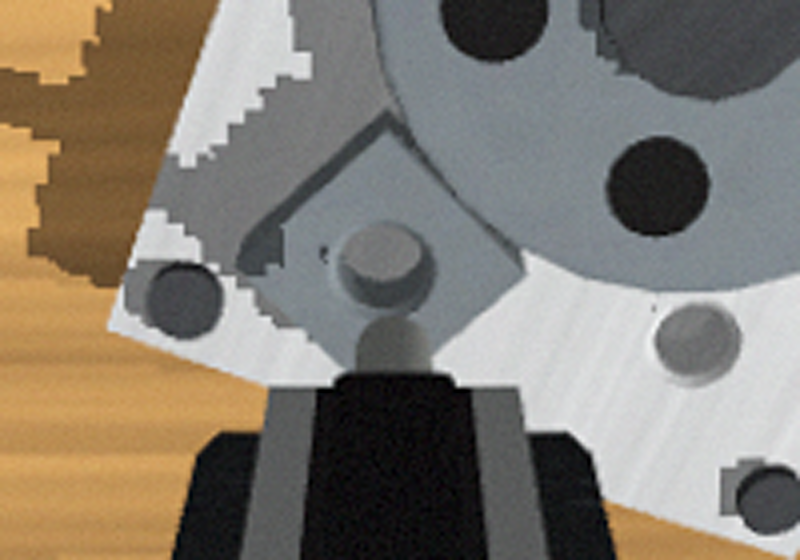

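Eye at (316.8,266.5), shank tip at column 318.3 with its front edge at row ~278. So the TCP has to go about +1.5 mm along tool x and −0.9 mm along tool y. Now inserting.

Emit:
drive_tool --slide '[[0.006,-0.004,0.02],[0.006,-0.004,0.05],[0.006,-0.004,0.08],[0.006,-0.004,0.1],[0.006,-0.004,0.12],[0.006,-0.004,0.136],[0.006,-0.004,0.136],[0.006,-0.004,0.136]]' --rotation '[[0,0,0],[0,0,0],[0,0,0],[0,0,0],[0,0,0],[0,0,0],[0,0,0],[0,0,0]]'

```text
clock: 12.3
eef_pos: [0.4915, 0.2764, 0.059]
tool_rot: [0.013, 1.0, 0.0, 0.0]
ft_force: [0.2, 0.0, -0.4]
grip_width: 0.013
grasp_force: 59.5
```

```bash
python3 - <<'E'
from h import *
# arc from eye to lock in tool axes, from present pose
o=bot.get_obs(); p=np.array(o["eef_pos"]); r=R.from_quat(o["tool_rot"]); print(p,o["ft_force"],o["grip_width"])
hub=np.array([.4514,.3234]); e=np.array([.4926,.2772])
v=e-hub; v=v/np.linalg.norm(v)*.062
for a in np.arange(.1125,.95,.1125):
    d=R.from_euler("z",a).apply([*v,0])-[*v,0]; print(round(a,3),(r.inv().apply(d)/.25).round(3))
print("end",hub+(R.from_euler("z",.9).apply([*v,0]))[:2])
c=shot("wrist","wrist4"); save(cv2.resize(c["image"][200:340,220:420],(800,560),interpolation=cv2.INTER_CUBIC),"wrist4.png")
E
```

```text
[0.49154616 0.27641177 0.05898463] [ 0.22792966  0.01923227 -0.39792082] 0.012978454069336351
0.112 [-0.019  0.02   0.   ]
0.225 [-0.036  0.042  0.   ]
0.338 [-0.05   0.066  0.   ]
0.45 [-0.062  0.092  0.   ]
0.562 [-0.07   0.118  0.   ]
0.675 [-0.076  0.146  0.   ]
0.788 [-0.078  0.174  0.   ]
0.9 [-0.077  0.201  0.   ]
end [0.51329769 0.32696031]
```

The pin went through the eye without force. Dragging the wheel round the arc.

Emit:
drive_tool --slide '[[-0.019,0.02,0],[-0.036,0.042,0],[-0.05,0.066,0],[-0.062,0.092,0],[-0.07,0.118,0],[-0.076,0.146,0],[-0.078,0.174,0],[-0.077,0.201,0]]' --rotation '[[0,0,0],[0,0,0],[0,0,0],[0,0,0],[0,0,0],[0,0,0],[0,0,0],[0,0,0]]'

```text
clock: 13.35
eef_pos: [0.5121, 0.3257, 0.0585]
tool_rot: [0.014, 1.0, -0.001, 0.0]
ft_force: [-0.8, -5.7, -0.6]
grip_width: 0.0128
grasp_force: 59.3
```

```bash
python3 - <<'E'
from h import *
o=bot.get_obs(); p=np.array(o["eef_pos"]); r=R.from_quat(o["tool_rot"]); print(p,o["ft_force"],o["grip_width"])
c=shot("wrist","wrist5"); save(cv2.resize(c["image"][200:340,220:420],(800,560),interpolation=cv2.INTER_CUBIC),"wrist5.png")
print(proj(c,[.5133,.327,.036]),proj(c,p+r.apply([0,0,.02])))
E
```

```text
[0.51214426 0.32566036 0.05852692] [-0.77165157 -5.72988731 -0.59826911] 0.012761199743339478
[[320.8294513  293.97733526]] [[317.96617773 294.20655936]]
```

View pics/wrist5.png

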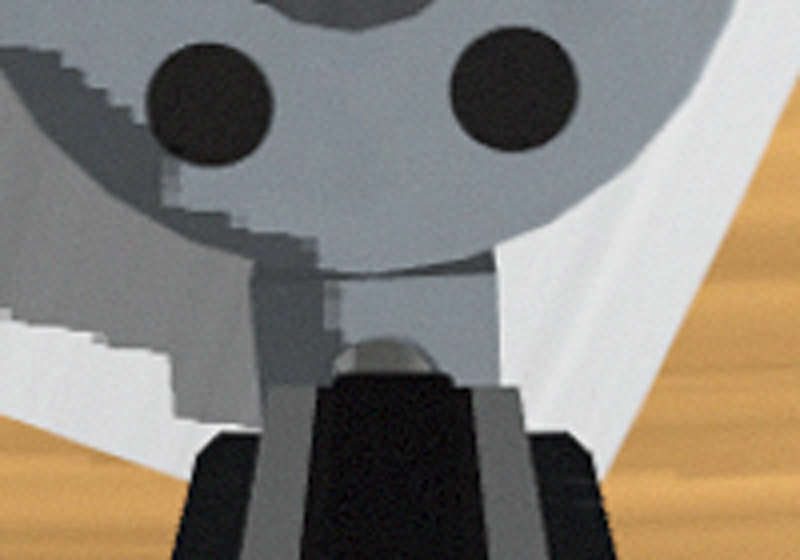

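The spring pulls with 5.7 N and the lug is dragged into place. Probing down slightly.

Emit:
drive_tool --slide '[[0,0.003,0],[0,0.003,0.005],[0,0.003,0.01],[0,0.003,0.015],[0,0.003,0.02],[0,0.003,0.02],[0,0.003,0.02],[0,0.003,0.02]]' --rotation '[[0,0,0],[0,0,0],[0,0,0],[0,0,0],[0,0,0],[0,0,0],[0,0,0],[0,0,0]]'

```text
clock: 14.4
eef_pos: [0.5128, 0.3267, 0.0545]
tool_rot: [0.014, 1.0, -0.0, 0.001]
ft_force: [0.1, -4.5, 2.1]
grip_width: 0.013
grasp_force: 59.8
```

Emit:
drive_tool --slide '[[0,0,0.004],[0,0,0.008],[0,0,0.012],[0,0,0.012],[0,0,0.012],[0,0,0.012],[0,0,0.012],[0,0,0.012]]' --rotation '[[0,0,0],[0,0,0],[0,0,0],[0,0,0],[0,0,0],[0,0,0],[0,0,0],[0,0,0]]'

```text
clock: 15.4
eef_pos: [0.5128, 0.3268, 0.0515]
tool_rot: [0.014, 1.0, 0.0, 0.001]
ft_force: [-0.9, -4.6, 0.8]
grip_width: 0.0133
grasp_force: 59.8
```

It is entering the lock hole with little force, so pressing it home.

Emit:
drive_tool --slide '[[0,0,0.006],[0,0,0.012],[0,0,0.018],[0,0,0.024],[0,0,0.03],[0,0,0.035],[0,0,0.038],[0,0,0.04]]' --rotation '[[0,0,0],[0,0,0],[0,0,0],[0,0,0],[0,0,0],[0,0,0],[0,0,0],[0,0,0]]'

```text
clock: 16.4
eef_pos: [0.5129, 0.3268, 0.0419]
tool_rot: [0.014, 1.0, 0.0, 0.001]
ft_force: [-2.1, -5.9, 4.4]
grip_width: 0.013
grasp_force: 60.3
```

Emit:
drive_tool --slide '[[0,0,0.002],[0,0,0.005],[0,0,0.006],[0,0,0.006],[0,0,0.006],[0,0,0.006],[0,0,0.006],[0,0,0.006]]' --rotation '[[0,0,0],[0,0,0],[0,0,0],[0,0,0],[0,0,0],[0,0,0],[0,0,0],[0,0,0]]'

```text
clock: 17.4
eef_pos: [0.5129, 0.3269, 0.0418]
tool_rot: [0.014, 1.0, 0.0, 0.001]
ft_force: [-3.2, -6.0, 10.8]
grip_width: 0.0131
grasp_force: 61.0
```

Stopped firmly on the shoulder at the expected height. Releasing and withdrawing.

Emit:
drive_tool --slide '[[0,0,-0.006],[0,0,-0.006],[0,0,-0.006],[0,0,-0.006],[0,0,-0.006],[0,0,-0.006],[0,0,-0.006],[0,0,-0.006]]' --rotation '[[0,0,0],[0,0,0],[0,0,0],[0,0,0],[0,0,0],[0,0,0],[0,0,0],[0,0,0]]' --gripper 0.45

```text
clock: 18.4
eef_pos: [0.512, 0.3268, 0.0408]
tool_rot: [0.013, 1.0, 0.0, -0.0]
ft_force: [0.4, -0.8, -0.4]
grip_width: 0.0382
grasp_force: 0.0
```

Emit:
drive_tool --slide '[[0,0,-0.1],[0,0,-0.3],[0,0,-0.6],[0,0,-0.64],[0,0,-0.64],[0,0,-0.64],[0,0,-0.64],[0,0,-0.64]]' --rotation '[[0,0,0],[0,0,0],[0,0,0],[0,0,0],[0,0,0],[0,0,0],[0,0,0],[0,0,0]]'

```text
clock: 19.4
eef_pos: [0.5114, 0.3264, 0.1992]
tool_rot: [0.013, 1.0, -0.001, -0.001]
ft_force: [-0.1, -0.5, 0.1]
grip_width: 0.0383
grasp_force: 0.0
```

```bash
cat >> h.py <<'E'
def rect(W,xc,yc,h,a,b,n):
    s=W.reshape(-1,3); s=s[(abs(s[:,0]-xc)<h)&(abs(s[:,1]-yc)<h)&(s[:,2]>a)&(s[:,2]<b)]
    if len(s)<5: print(n,"none"); return
    r=cv2.minAreaRect((s[:,:2]*1000).astype(np.float32)); print(n,len(s),np.round(r[0],1),np.round(r[1],1),round(r[2],1),"z",np.median(s[:,2]).round(4))
def plates(W):
    for i,(x,y) in enumerate([(.4436,.1297),(.4312,.0373),(.439,-.051),(.425,-.123)]):
        rect(W,x,y,.043 if i<2 else .035,.012,.026,f"deck{i}"); rect(W,x,y,.035,.036,.06,f"tab{i}")
E
python3 - <<'E'
from h import *
c=shot("top","top1"); W=world(c); rect(W,.513,.327,.04,.055,.08,"pin"); plates(W)
plan([.4431,.1297,.14],78.2)
w=shot("wrist","wrist6"); save(cv2.resize(np.hstack([c["image"][215:285,165:245]]),(640,560),interpolation=cv2.INTER_CUBIC),"top1.png")
# bed slots in the first top image: dark slot pixels on the top face
c=load("top0"); W=np.load("W.npy"); z=W[...,2]; d=W[...,:2]-[.5934,-.015]; a=np.radians(83.4)
ly=d@[np.cos(a),np.sin(a)]; lx=d@[np.sin(a),-np.cos(a)]
m=(abs(ly)<.135)&(abs(lx)<.04)&(z>.0)&(z<.05); g=cv2.cvtColor(c["image"],cv2.COLOR_RGB2GRAY)
for b in(-99,-33,33,99):
    k=m&(abs(ly*1000-b)<33)&(abs(lx)<.02); s=k&(z<.026)
    print(b,k.sum(),s.sum(),"depth-centroid",(ly[s].mean()*1000).round(2) if s.sum() else None,"dark-centroid",(np.average(ly[k],weights=np.maximum(150-g[k].astype(float),0)+1e-6)*1000).round(2))
print(np.percentile(g[m],[5,25,50,75,95]))
E
```

```text
pin 49 [513.4 321.7] [12.7 21.4] 77.0 z 0.067
deck0 341 [443.6 129.7] [52.5 51.9] 77.6 z 0.0178
tab0 56 [443.7 129.5] [29.9 11.5] 78.6 z 0.0453
deck1 334 [431.2  37.3] [51.8 51.9] 8.6 z 0.0179
tab1 54 [431.2  36.9] [11.6 29.2] 8.1 z 0.0458
deck2 333 [439.  -51.1] [52.1 51.7] 76.4 z 0.0178
tab2 55 [439.1 -51. ] [29.1 11.8] 76.0 z 0.0456
deck3 332 [ 424.9 -123.2] [52. 52.] 5.4 z 0.0175
tab3 53 [ 425.  -122.6] [11.4 28.6] 7.2 z 0.0456
at [0.5115 0.3265 0.1995] yaw 88.47 q1 q6 [0.57 0.59] F [ 0.7  0.5 -0.3] w 0.0381 t 19.45
  slide [ 0.252 -0.794  0.24 ] rot [-0.003 -0.004  0.358]
-99 381 186 depth-centroid -100.5 dark-centroid -100.41
-33 376 190 depth-centroid -33.68 dark-centroid -33.91
33 380 192 depth-centroid 32.59 dark-centroid 34.06
99 384 183 depth-centroid 100.18 dark-centroid 100.48
[107. 116. 130. 162. 166.]
```

View pics/top1.png

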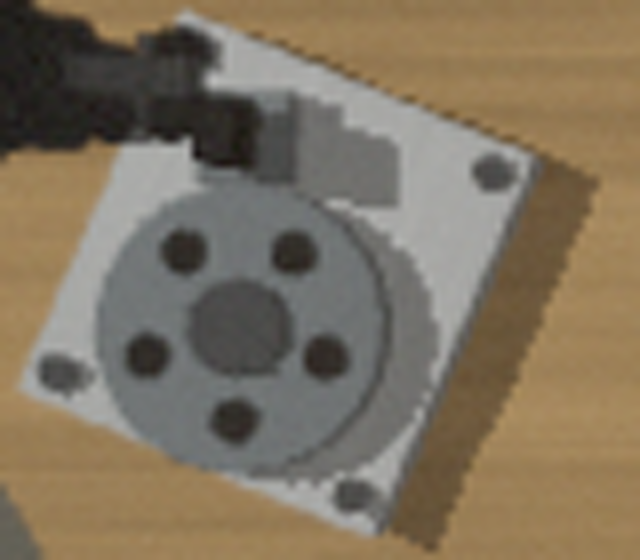

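The pin stands in the lug over the lock hole at full depth (top z 67 mm) and the wheel is held. On to plate 0.

Emit:
drive_tool --slide '[[0.252,-0.794,0.24],[0.252,-0.794,0.24],[0.252,-0.794,0.24],[0.252,-0.794,0.24],[0.252,-0.794,0.24],[0.252,-0.794,0.24],[0.252,-0.794,0.24],[0.252,-0.794,0.24]]' --rotation '[[0,0,0.358],[0,0,0.358],[0,0,0.358],[0,0,0.358],[0,0,0.358],[0,0,0.358],[0,0,0.358],[0,0,0.358]]' --gripper 0.7

```text
clock: 20.5
eef_pos: [0.4442, 0.131, 0.141]
tool_rot: [0.102, 0.995, 0.0, 0.0]
ft_force: [-0.3, 0.2, -0.6]
grip_width: 0.0599
grasp_force: 0.0
```

```bash
python3 - <<'E'
from h import *
c=shot("wrist","wrist7"); plan([.4432,.1297,.022],78.2)
a=np.radians(78.3)
T=[[.4433+sx*.006*np.sin(a)+sy*.015*np.cos(a),.1297-sx*.006*np.cos(a)+sy*.015*np.sin(a),.047] for sx in(-1,1) for sy in (-1,1)]
im=c["image"].copy()
P=proj(c,T)
for q in P: cv2.circle(im,tuple(np.round(q*16).astype(int)),20,(255,0,0),-1,shift=4)
B=[(604.8,83.3),(597.2,17.8)]; a=np.radians(83.4)
for x,y in B:
  for k in range(-2,3):
    for s in(-25,25):
      q=proj(c,[(x+11*k*np.cos(a)+s*np.sin(a))/1000,(y+11*k*np.sin(a)-s*np.cos(a))/1000,.034])[0]
      cv2.circle(im,tuple(np.round(q*16).astype(int)),16,(255,0,0),-1,shift=4)
print(P.round(1)); save(cv2.resize(im[60:420,0:480],(800,600),interpolation=cv2.INTER_CUBIC),"wrist7.png")
E
```

```text
at [0.4441 0.1308 0.1409] yaw 78.28 q1 q6 [0.29 0.49] F [ 0.2  1.  -0.3] w 0.0599 t 20.55
  slide [ 0.003 -0.005  0.476] rot [0.    0.001 0.003]
[[293.3 235.9]
 [338.2 235.9]
 [293.6 252.8]
 [337.9 252.8]]
```

View pics/wrist7.png

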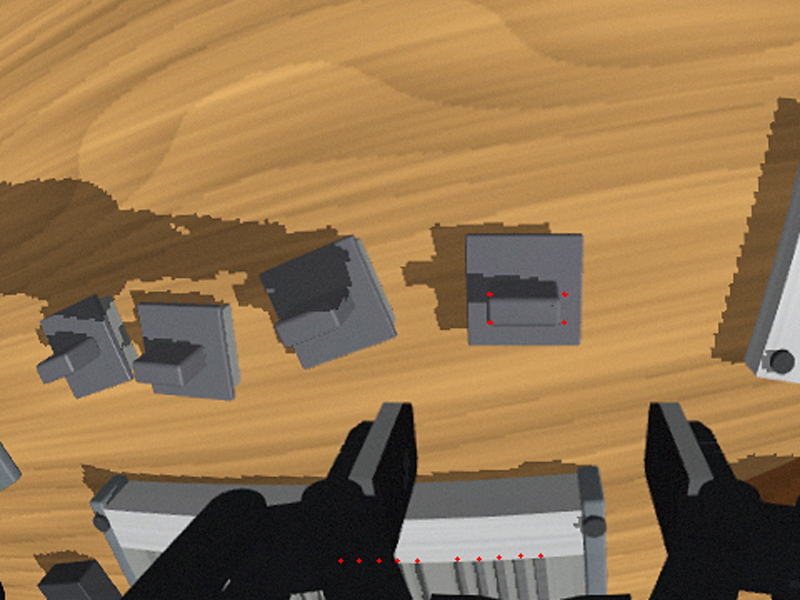

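Markers sit about 1 mm right of and above the real tab edges (tab at crop 487–559, markers at 489–564). So the top camera reads y about 1 mm high. Corrected, and descending to grasp.

Emit:
drive_tool --slide '[[0.001,-0.008,0.1],[0.001,-0.008,0.2],[0.001,-0.008,0.3],[0.001,-0.008,0.4],[0.001,-0.008,0.45],[0.001,-0.008,0.474],[0.001,-0.008,0.474],[0.001,-0.008,0.474]]' --rotation '[[0,0,0],[0,0,0],[0,0,0],[0,0,0],[0,0,0],[0,0,0],[0,0,0],[0,0,0]]'

```text
clock: 21.55
eef_pos: [0.4438, 0.1284, 0.0231]
tool_rot: [0.103, 0.995, 0.0, 0.001]
ft_force: [0.7, 0.3, 0.8]
grip_width: 0.06
grasp_force: 0.0
```

Emit:
drive_tool --slide '[[0,0,0],[0,0,0],[0,0,0],[0,0,0],[0,0,0],[0,0,0],[0,0,0],[0,0,0]]' --rotation '[[0,0,0],[0,0,0],[0,0,0],[0,0,0],[0,0,0],[0,0,0],[0,0,0],[0,0,0]]' --gripper 0

```text
clock: 22.55
eef_pos: [0.4436, 0.1283, 0.023]
tool_rot: [0.103, 0.995, 0.0, 0.001]
ft_force: [-1.3, -0.6, 6.2]
grip_width: 0.0288
grasp_force: 59.1
```

Emit:
drive_tool --slide '[[0,0,-0.1],[0,0,-0.2],[0,0,-0.3],[0,0,-0.32],[0,0,-0.32],[0,0,-0.32],[0,0,-0.32],[0,0,-0.32]]' --rotation '[[0,0,0],[0,0,0],[0,0,0],[0,0,0],[0,0,0],[0,0,0],[0,0,0],[0,0,0]]'

```text
clock: 23.55
eef_pos: [0.4427, 0.1281, 0.1017]
tool_rot: [0.103, 0.995, -0.0, -0.001]
ft_force: [0.6, -0.1, -1.4]
grip_width: 0.029
grasp_force: 59.7
```

```bash
python3 - <<'E'
from h import *
plan([.6048,.0833,.1],83.4)
E
```

```text
at [0.4427 0.1281 0.1017] yaw 78.21 q1 q6 [0.28 0.49] F [ 0.6 -0.1 -1.4] w 0.029 t 23.55
  slide [-0.671 -0.043  0.006] rot [-0.001 -0.002 -0.181]
```

Emit:
drive_tool --slide '[[-0.673,-0.046,0.0],[-0.673,-0.046,0.0],[-0.673,-0.046,0.0],[-0.673,-0.046,0.0],[-0.673,-0.046,0.0],[-0.673,-0.046,0.0],[-0.673,-0.046,0.0],[-0.673,-0.046,0.0]]' --rotation '[[0,0,-0.181],[0,0,-0.181],[0,0,-0.181],[0,0,-0.181],[0,0,-0.181],[0,0,-0.181],[0,0,-0.181],[0,0,-0.181]]'

```text
clock: 24.55
eef_pos: [0.605, 0.0829, 0.1028]
tool_rot: [0.057, 0.998, 0.0, 0.0]
ft_force: [-0.2, -0.8, -2.1]
grip_width: 0.0289
grasp_force: 59.7
```

```bash
python3 - <<'E'
from h import *
o=bot.get_obs(); p=np.array(o["eef_pos"]); print(p,o["ft_force"])
for n in("top","side"):
    W=world(shot(n,n+"2")); 
    rect(W,p[0],p[1],.05,p[2]-.012,p[2]+.003,n+" deck")
    s=W.reshape(-1,3); s=s[(abs(s[:,0]-p[0])<.05)&(abs(s[:,1]-p[1])<.05)&(s[:,2]>.05)]; print(np.histogram(s[:,2],bins=np.arange(.05,.15,.01))[0])
c=shot("wrist","wrist8"); im=c["image"].copy(); a=np.radians(83.4); x,y=604.8,83.3
for k in range(-2,3):
    for s in(-25,25):
      q=proj(c,[(x+11*k*np.cos(a)+s*np.sin(a))/1000,(y+11*k*np.sin(a)-s*np.cos(a))/1000,.034])[0]
      cv2.circle(im,tuple(np.round(q*16).astype(int)),12,(255,0,0),-1,shift=4)
save(cv2.resize(im[210:390,200:440],(800,600),interpolation=cv2.INTER_CUBIC),"wrist8.png")
E
```

```text
[0.60503862 0.08289658 0.102753  ] [-0.21258804 -0.82678399 -2.07480348]
top deck none
[0 0 0 0 0 0 0 0 0]
side deck 312 [604.7  85.5] [54.5 52.5] 84.8 z 0.0977
[  0   0   7  66 286  43  60  66  31]
```

View pics/wrist8.png

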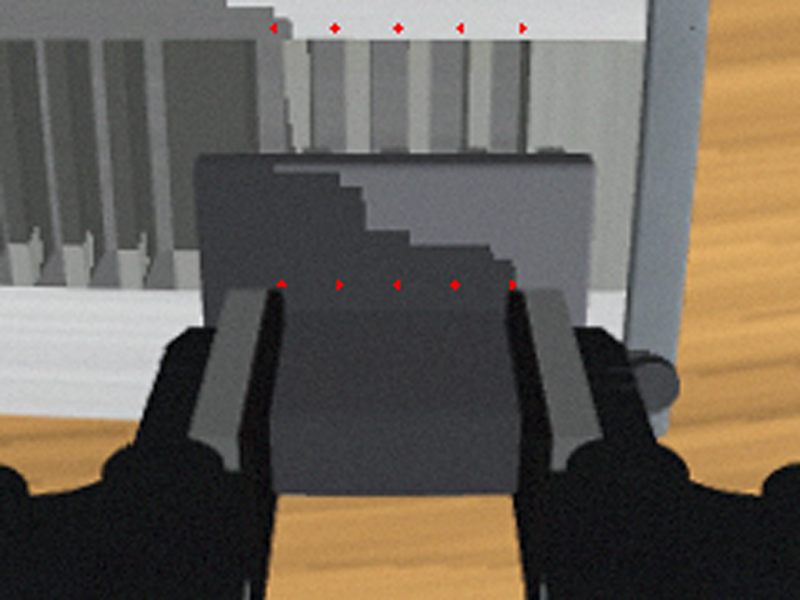

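```bash
python3 - <<'E'
from h import *
c=load("wrist8"); o=bot.get_obs(); p=o["eef_pos"]; r=R.from_quat(o["tool_rot"])
print("deck front top edge row seen 258-259", [proj(c,p+r.apply([.026+d,0,.004]))[0,1].round(1) for d in(-.002,-.001,0,.001,.002)])
print("deck front bottom edge row seen 256.5", [proj(c,p+r.apply([.026+d,0,.009]))[0,1].round(1) for d in(-.002,-.001,0,.001,.002)])
print("tab back top row seen 358", [proj(c,p+r.apply([-.006+d,0,-.024]))[0,1].round(1) for d in(-.002,-.001,0,.001,.002)])
print("slot end row seen 222; tool x rel TCP", [(d,proj(c,p+r.apply([.025+d,0,p[2]-.034]))[0,1].round(1)) for d in(-.003,-.002,-.001,0,.001)])
E
```

```text
deck front top edge row seen 258-259 [np.float64(259.9), np.float64(257.7), np.float64(255.4), np.float64(253.2), np.float64(251.0)]
deck front bottom edge row seen 256.5 [np.float64(255.8), np.float64(253.6), np.float64(251.5), np.float64(249.3), np.float64(247.1)]
tab back top row seen 358 [np.float64(361.5), np.float64(359.5), np.float64(357.4), np.float64(355.4), np.float64(353.3)]
slot end row seen 222; tool x rel TCP [(-0.003, np.float64(223.9)), (-0.002, np.float64(222.2)), (-0.001, np.float64(220.6)), (0, np.float64(218.9)), (0.001, np.float64(217.3))]
```

Over bay 3 the slots' centreline lies ~1 mm to −y of the plate's (slot at crop 389, deck centre at 395); fore-aft agrees within 1 mm. Correcting and lowering.

Emit:
drive_tool --slide '[[-0.002,-0.004,0.05],[-0.002,-0.004,0.1],[-0.002,-0.004,0.14],[-0.002,-0.004,0.16],[-0.002,-0.004,0.175],[-0.002,-0.004,0.185],[-0.002,-0.004,0.196],[-0.002,-0.004,0.196]]' --rotation '[[0,0,0],[0,0,0],[0,0,0],[0,0,0],[0,0,0],[0,0,0],[0,0,0],[0,0,0]]'

```text
clock: 25.7
eef_pos: [0.6057, 0.0815, 0.0533]
tool_rot: [0.058, 0.998, -0.0, -0.0]
ft_force: [-0.4, 0.1, -1.6]
grip_width: 0.0288
grasp_force: 59.7
```

Emit:
drive_tool --slide '[[0,0,0.01],[0,0,0.02],[0,0,0.03],[0,0,0.036],[0,0,0.04],[0,0,0.044],[0,0,0.046],[0,0,0.046]]' --rotation '[[0,0,0],[0,0,0],[0,0,0],[0,0,0],[0,0,0],[0,0,0],[0,0,0],[0,0,0]]'

```text
clock: 26.7
eef_pos: [0.6057, 0.0814, 0.0431]
tool_rot: [0.058, 0.998, 0.0, 0.0]
ft_force: [-3.1, -0.0, 5.2]
grip_width: 0.0289
grasp_force: 60.7
```

Plate 0 is seated (5 N contact at the expected height). Releasing and going up.

Emit:
drive_tool --slide '[[0,0,0],[0,0,0],[0,0,0],[0,0,0],[0,0,-0.05],[0,0,-0.2],[0,0,-0.38],[0,0,-0.38]]' --rotation '[[0,0,0],[0,0,0],[0,0,0],[0,0,0],[0,0,0],[0,0,0],[0,0,0],[0,0,0]]' --gripper 0.6

```text
clock: 27.7
eef_pos: [0.6093, 0.0819, 0.1427]
tool_rot: [0.058, 0.998, 0.001, 0.005]
ft_force: [0.7, -0.2, 0.0]
grip_width: 0.0516
grasp_force: 0.0
```

```bash
python3 - <<'E'
from h import *
c=shot("top","top3"); W=world(c); plates(W); rect(W,.6048,.0833,.04,.036,.05,"seated deck")
W=world(shot("side","side3")); rect(W,.6048,.0833,.04,.036,.05,"seated deck"); rect(W,.6048,.0833,.04,.055,.08,"seated tab");plates(W)
plan([.4310,.0363,.12],98.3)
E
```

```text
deck0 none
tab0 none
deck1 none
tab1 none
deck2 336 [439.1 -51.1] [52.1 51.7] 75.9 z 0.0177
tab2 57 [439.1 -50.9] [29.8 11.8] 76.2 z 0.0451
deck3 331 [ 425.  -123.3] [52.1 52.1] 5.2 z 0.0174
tab3 56 [ 424.9 -122.3] [11.4 28.4] 7.0 z 0.0455
seated deck none
seated deck 365 [606.9  86.5] [78.8 66.6] 3.7 z 0.0384
seated tab 87 [604.2  83.3] [30.6 13. ] 81.8 z 0.0653
deck0 none
tab0 none
deck1 362 [430.6  37.7] [52.2 54.4] 9.4 z 0.0183
tab1 76 [430.5  37.5] [11.8 31.6] 8.6 z 0.0454
deck2 306 [438.4 -50.6] [55.9 53.1] 76.8 z 0.0181
tab2 68 [438.5 -50.3] [32.7 12.3] 78.2 z 0.0454
deck3 266 [ 424.  -121.9] [51.7 56.8] 3.7 z 0.0181
tab3 58 [ 423.7 -121.9] [11.8 32.4] 7.9 z 0.0449
at [0.6063 0.0815 0.1381] yaw 83.39 q1 q6 [0.13 0.25] F [-0.4  0.1  0.1] w 0.0511 t 27.8
  slide [ 0.676 -0.261  0.071] rot [ 0.001  0.005 -0.52 ]
```

Emit:
drive_tool --slide '[[0.676,-0.261,0.0],[0.676,-0.261,0.071],[0.676,-0.261,0.071],[0.676,-0.261,0.071],[0.676,-0.261,0.071],[0.676,-0.261,0.071],[0.676,-0.261,0.071],[0.676,-0.261,0.071]]' --rotation '[[0,0,-0.52],[0,0,-0.52],[0,0,-0.52],[0,0,-0.52],[0,0,-0.52],[0,0,-0.52],[0,0,-0.52],[0,0,-0.52]]' --gripper 0.7

```text
clock: 28.8
eef_pos: [0.4311, 0.0363, 0.1191]
tool_rot: [-0.072, 0.997, 0.0, 0.0]
ft_force: [-0.7, 0.9, 0.2]
grip_width: 0.0598
grasp_force: 0.0
```

```bash
python3 - <<'E'
from h import *
plan([.4312,.0363,.022],98.3)
E
```

```text
at [0.4311 0.0363 0.1191] yaw 98.3 q1 q6 [ 0.08 -0.06] F [-0.7  0.9  0.2] w 0.0598 t 28.8
  slide [-0.     0.     0.388] rot [0.    0.001 0.   ]
```

Emit:
drive_tool --slide '[[0,0,0.1],[0,0,0.2],[0,0,0.3],[0,0,0.35],[0,0,0.386],[0,0,0.386],[0,0,0.386],[0,0,0.386]]' --rotation '[[0,0,0],[0,0,0],[0,0,0],[0,0,0],[0,0,0],[0,0,0],[0,0,0],[0,0,0]]'

```text
clock: 29.8
eef_pos: [0.4311, 0.0362, 0.0232]
tool_rot: [-0.072, 0.997, 0.0, 0.001]
ft_force: [0.0, -0.3, 0.1]
grip_width: 0.0594
grasp_force: 0.0
```

Emit:
drive_tool --slide '[[0,0,0],[0,0,0],[0,0,0],[0,0,0],[0,0,0],[0,0,0],[0,0,0],[0,0,0]]' --rotation '[[0,0,0],[0,0,0],[0,0,0],[0,0,0],[0,0,0],[0,0,0],[0,0,0],[0,0,0]]' --gripper 0

```text
clock: 30.8
eef_pos: [0.4307, 0.0361, 0.0231]
tool_rot: [-0.072, 0.997, -0.0, 0.0]
ft_force: [-0.7, 0.3, 5.7]
grip_width: 0.0285
grasp_force: 59.1
```

Emit:
drive_tool --slide '[[0,0,-0.1],[0,0,-0.2],[0,0,-0.3],[0,0,-0.32],[0,0,-0.32],[0,0,-0.32],[0,0,-0.32],[0,0,-0.32]]' --rotation '[[0,0,0],[0,0,0],[0,0,0],[0,0,0],[0,0,0],[0,0,0],[0,0,0],[0,0,0]]'

```text
clock: 31.8
eef_pos: [0.43, 0.0361, 0.102]
tool_rot: [-0.072, 0.997, -0.0, -0.001]
ft_force: [0.1, -0.1, -1.5]
grip_width: 0.0287
grasp_force: 59.7
```

```bash
python3 - <<'E'
from h import *
plan([.5981,.0159,.1],83.4)
E
```

```text
at [0.43   0.0361 0.102 ] yaw 98.29 q1 q6 [ 0.08 -0.06] F [ 0.1 -0.1 -1.5] w 0.0287 t 31.8
  slide [-0.654 -0.177  0.007] rot [-0.    -0.002  0.52 ]
```

Emit:
drive_tool --slide '[[-0.654,-0.177,0],[-0.654,-0.177,0],[-0.654,-0.177,0],[-0.654,-0.177,0],[-0.654,-0.177,0],[-0.654,-0.177,0],[-0.654,-0.177,0],[-0.654,-0.177,0]]' --rotation '[[0,0,0.52],[0,0,0.52],[0,0,0.52],[0,0,0.52],[0,0,0.52],[0,0,0.52],[0,0,0.52],[0,0,0.52]]'

```text
clock: 32.8
eef_pos: [0.5982, 0.016, 0.1031]
tool_rot: [0.057, 0.998, 0.0, 0.0]
ft_force: [-0.1, -0.5, -1.5]
grip_width: 0.028
grasp_force: 59.7
```

```bash
python3 - <<'E'
from h import *
plan([.5981,.0159,.053],83.4)
c=shot("wrist","wrist9"); im=c["image"]
save(cv2.resize(im[210:390,200:440],(800,600),interpolation=cv2.INTER_CUBIC),"wrist9.png")
E
```

```text
at [0.5982 0.016  0.1031] yaw 83.41 q1 q6 [0.03 0.14] F [-0.1 -0.5 -1.5] w 0.028 t 32.8
  slide [ 0.001 -0.     0.2  ] rot [0.    0.001 0.   ]
```

View pics/wrist9.png

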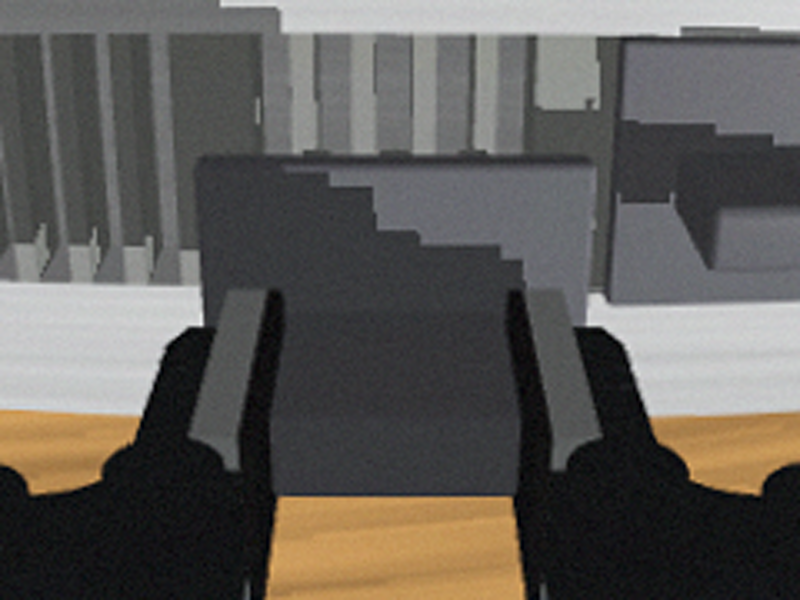

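Centre slot at crop 394.5 and deck centre at 395, so aligned. Lowering.

Emit:
drive_tool --slide '[[0.002,0,0.05],[0.002,0,0.1],[0.002,0,0.14],[0.002,0,0.16],[0.002,0,0.175],[0.002,0,0.185],[0.002,0,0.197],[0.002,0,0.197]]' --rotation '[[0,0,0],[0,0,0],[0,0,0],[0,0,0],[0,0,0],[0,0,0],[0,0,0],[0,0,0]]'

```text
clock: 33.85
eef_pos: [0.598, 0.0159, 0.0532]
tool_rot: [0.058, 0.998, 0.0, -0.0]
ft_force: [-0.2, -0.3, -1.6]
grip_width: 0.0283
grasp_force: 59.7
```

Emit:
drive_tool --slide '[[0,0,0.005],[0,0,0.01],[0,0,0.012],[0,0,0.012],[0,0,0.012],[0,0,0.012],[0,0,0.012],[0,0,0.012]]' --rotation '[[0,0,0],[0,0,0],[0,0,0],[0,0,0],[0,0,0],[0,0,0],[0,0,0],[0,0,0]]'

```text
clock: 34.85
eef_pos: [0.5981, 0.0159, 0.0503]
tool_rot: [0.058, 0.998, -0.0, -0.0]
ft_force: [0.2, 0.2, -2.3]
grip_width: 0.0286
grasp_force: 59.7
```

Emit:
drive_tool --slide '[[0,0,0.01],[0,0,0.02],[0,0,0.026],[0,0,0.03],[0,0,0.033],[0,0,0.034],[0,0,0.034],[0,0,0.034]]' --rotation '[[0,0,0],[0,0,0],[0,0,0],[0,0,0],[0,0,0],[0,0,0],[0,0,0],[0,0,0]]'

```text
clock: 35.85
eef_pos: [0.5979, 0.0159, 0.0432]
tool_rot: [0.058, 0.998, 0.0, 0.0]
ft_force: [-3.8, -0.8, 6.1]
grip_width: 0.029
grasp_force: 60.7
```

Emit:
drive_tool --slide '[[0,0,0],[0,0,0],[0,0,0],[0,0,0],[0,0,-0.05],[0,0,-0.2],[0,0,-0.38],[0,0,-0.38]]' --rotation '[[0,0,0],[0,0,0],[0,0,0],[0,0,0],[0,0,0],[0,0,0],[0,0,0],[0,0,0]]' --gripper 0.6

```text
clock: 36.85
eef_pos: [0.6016, 0.016, 0.1425]
tool_rot: [0.058, 0.998, 0.0, 0.005]
ft_force: [0.1, 0.7, -0.2]
grip_width: 0.0515
grasp_force: 0.0
```

```bash
python3 - <<'E'
from h import *
c=shot("top","top4"); W=world(c); plates(W); W=world(shot("side","side4")); plates(W)
rect(W,.6048,.0833,.03,.055,.08,"seated tab3"); rect(W,.5972,.0178,.03,.055,.08,"seated tab2");
plan([.4393,-.0520,.12],76.3)
E
```

```text
deck0 none
tab0 none
deck1 none
tab1 none
deck2 none
tab2 none
deck3 333 [ 425.  -122.9] [51.7 52.4] 5.7 z 0.0176
tab3 56 [ 425.  -122.5] [11.4 28.6] 7.1 z 0.0452
deck0 none
tab0 none
deck1 none
tab1 none
deck2 306 [438.4 -50.7] [54.5 52.4] 75.4 z 0.0182
tab2 70 [438.5 -49.6] [33.  12.1] 76.8 z 0.045
deck3 263 [ 424.  -121.7] [51.7 54. ] 3.9 z 0.0181
tab3 56 [ 423.8 -123.1] [11.8 33.2] 7.1 z 0.0445
seated tab3 87 [604.4  83.8] [31.6 12.4] 81.8 z 0.0651
seated tab2 80 [597.   18.2] [31.4 12.2] 87.1 z 0.0649
at [0.5986 0.016  0.1381] yaw 83.4 q1 q6 [0.03 0.14] F [ 0.   0.1 -0.3] w 0.0511 t 36.95
  slide [ 0.602 -0.343  0.071] rot [0.001 0.005 0.248]
```

Two plates are seated and plate 2 has not moved. Going to it.

Emit:
drive_tool --slide '[[0.602,-0.343,0.0],[0.602,-0.343,0.071],[0.602,-0.343,0.071],[0.602,-0.343,0.071],[0.602,-0.343,0.071],[0.602,-0.343,0.071],[0.602,-0.343,0.071],[0.602,-0.343,0.071]]' --rotation '[[0,0,0.248],[0,0,0.248],[0,0,0.248],[0,0,0.248],[0,0,0.248],[0,0,0.248],[0,0,0.248],[0,0,0.248]]' --gripper 0.7

```text
clock: 37.95
eef_pos: [0.4393, -0.0517, 0.119]
tool_rot: [0.119, 0.993, 0.0, 0.0]
ft_force: [0.0, -0.4, 0.3]
grip_width: 0.0596
grasp_force: 0.0
```

```bash
python3 - <<'E'
from h import *
W=world(shot("side","side5")); rect(W,.439,-.051,.035,.012,.026,"deck2")
plan([.4393,-.0520,.023],76.3)
E
```

```text
deck2 308 [438.3 -50.3] [57.  52.3] 77.4 z 0.0182
at [ 0.4391 -0.0517  0.119 ] yaw 76.32 q1 q6 [-0.12  0.12] F [-0.6  0.  -0.6] w 0.0595 t 38.0
  slide [-0.001 -0.001  0.384] rot [ 0.    -0.     0.001]
```

Emit:
drive_tool --slide '[[0,0,0.1],[0,0,0.2],[0,0,0.3],[0,0,0.35],[0,0,0.385],[0,0,0.385],[0,0,0.385],[0,0,0.385]]' --rotation '[[0,0,0],[0,0,0],[0,0,0],[0,0,0],[0,0,0],[0,0,0],[0,0,0],[0,0,0]]'

```text
clock: 39.0
eef_pos: [0.4394, -0.052, 0.0235]
tool_rot: [0.119, 0.993, 0.0, 0.001]
ft_force: [0.4, 1.0, -0.2]
grip_width: 0.0596
grasp_force: 0.0
```

Emit:
drive_tool --slide '[[0,0,0],[0,0,0],[0,0,0],[0,0,0],[0,0,0],[0,0,0],[0,0,0],[0,0,0]]' --rotation '[[0,0,0],[0,0,0],[0,0,0],[0,0,0],[0,0,0],[0,0,0],[0,0,0],[0,0,0]]' --gripper 0

```text
clock: 40.0
eef_pos: [0.4391, -0.052, 0.0233]
tool_rot: [0.119, 0.993, 0.0, 0.0]
ft_force: [-0.3, 0.1, 4.4]
grip_width: 0.0285
grasp_force: 59.2
```

Emit:
drive_tool --slide '[[0,0,-0.1],[0,0,-0.2],[0,0,-0.3],[0,0,-0.32],[0,0,-0.32],[0,0,-0.32],[0,0,-0.32],[0,0,-0.32]]' --rotation '[[0,0,0],[0,0,0],[0,0,0],[0,0,0],[0,0,0],[0,0,0],[0,0,0],[0,0,0]]'

```text
clock: 41.0
eef_pos: [0.4384, -0.0519, 0.1022]
tool_rot: [0.119, 0.993, 0.0, -0.001]
ft_force: [-0.3, 0.1, -1.1]
grip_width: 0.0283
grasp_force: 59.7
```

```bash
python3 - <<'E'
from h import *
plan([.5905,-.0496,.103],83.4)
E
```

```text
at [ 0.4384 -0.0519  0.1022] yaw 76.29 q1 q6 [-0.12  0.12] F [-0.3  0.1 -1.1] w 0.0283 t 41.0
  slide [-0.589  0.153 -0.004] rot [-0.    -0.002 -0.248]
```

Emit:
drive_tool --slide '[[-0.589,0.153,0],[-0.589,0.153,0],[-0.589,0.153,0],[-0.589,0.153,0],[-0.589,0.153,0],[-0.589,0.153,0],[-0.589,0.153,0],[-0.589,0.153,0]]' --rotation '[[0,0,-0.248],[0,0,-0.248],[0,0,-0.248],[0,0,-0.248],[0,0,-0.248],[0,0,-0.248],[0,0,-0.248],[0,0,-0.248]]'

```text
clock: 42.0
eef_pos: [0.5905, -0.0497, 0.1032]
tool_rot: [0.058, 0.998, 0.0, 0.0]
ft_force: [-0.5, 0.5, -2.2]
grip_width: 0.0283
grasp_force: 59.6
```

```bash
cat >> h.py <<'E'
def slots(c):
    """land centres (columns), slot-end row, deck sides ahead of the held plate"""
    g=cv2.GaussianBlur(cv2.cvtColor(c["image"],cv2.COLOR_RGB2GRAY),(3,3),0).astype(float)
    p=np.median(g[226:248,250:390],0); P=np.interp(np.arange(0,139.01,.25),np.arange(140),p); s=np.gradient(cv2.GaussianBlur(P[None],(0,0),2)[0])
    k=[i for i in range(1,len(s)-1) if abs(s[i])>.6 and abs(s[i])>=abs(s[i-1]) and abs(s[i])>abs(s[i+1])]
    print("edges",[("+" if s[i]>0 else "-")+str(250+i*.25) for i in k])
    col=np.median(g[208:250,335:352],1); print("end row",208+np.argmin(np.gradient(col[:26]))); 
    row=np.median(g[262:285,230:410],0); d=np.gradient(row); print("deck L,R",230+np.argmax(abs(d[20:50]))+20,230+np.argmax(abs(d[135:165]))+135)
E
python3 - <<'E'
from h import *
slots(load("wrist8")); slots(load("wrist9")); c=shot("wrist","wrist10"); slots(c); plan([.5905,-.0496,.053],83.4)
E
```

```text
edges ['-273.0', '+276.75', '+285.0', '-292.25', '+294.75', '+303.25', '-310.25', '+322.25', '-328.5', '-337.75', '+340.25', '-346.75', '-355.25', '+358.5']
end row 221
deck L,R 251 389
edges ['-251.0', '-275.0', '+278.25', '+287.0', '-293.5', '+296.0', '+304.75', '-311.25', '-321.5', '+323.75', '-330.25', '-339.5', '+342.25', '-348.75', '-356.75', '+360.5', '-379.5', '-384.0', '+386.75']
end row 220
deck L,R 253 384
edges ['-251.0', '-275.25', '+278.75', '+287.0', '-294.5', '+296.75', '+305.5', '-312.5', '+324.25', '-330.5', '-340.0', '+342.5', '-349.0', '-357.25', '+360.75', '-379.5', '-384.5', '+387.0']
end row 219
deck L,R 253 385
at [ 0.5906 -0.0497  0.1031] yaw 83.39 q1 q6 [-0.08  0.03] F [-0.2  0.1 -1.9] w 0.0285 t 42.05
  slide [0.001 0.    0.201] rot [-0.     0.001 -0.   ]
```

Slot edges match the good alignment of bay 2 to within about 0.3 mm. Lowering in stages.

Emit:
drive_tool --slide '[[0.002,0.001,0.05],[0.002,0.001,0.1],[0.002,0.001,0.14],[0.002,0.001,0.16],[0.002,0.001,0.175],[0.002,0.001,0.185],[0.002,0.001,0.197],[0.002,0.001,0.197]]' --rotation '[[0,0,0],[0,0,0],[0,0,0],[0,0,0],[0,0,0],[0,0,0],[0,0,0],[0,0,0]]'

```text
clock: 43.05
eef_pos: [0.5903, -0.0494, 0.0535]
tool_rot: [0.058, 0.998, 0.0, -0.0]
ft_force: [-0.2, -0.1, -1.0]
grip_width: 0.0284
grasp_force: 59.6
```

Emit:
drive_tool --slide '[[0,0,0.005],[0,0,0.01],[0,0,0.012],[0,0,0.012],[0,0,0.012],[0,0,0.012],[0,0,0.012],[0,0,0.012]]' --rotation '[[0,0,0],[0,0,0],[0,0,0],[0,0,0],[0,0,0],[0,0,0],[0,0,0],[0,0,0]]'

```text
clock: 44.05
eef_pos: [0.5904, -0.0494, 0.0506]
tool_rot: [0.058, 0.998, -0.0, 0.0]
ft_force: [-0.3, 0.6, -1.2]
grip_width: 0.0287
grasp_force: 59.6
```

Emit:
drive_tool --slide '[[0,0,0.01],[0,0,0.02],[0,0,0.026],[0,0,0.03],[0,0,0.033],[0,0,0.035],[0,0,0.035],[0,0,0.035]]' --rotation '[[0,0,0],[0,0,0],[0,0,0],[0,0,0],[0,0,0],[0,0,0],[0,0,0],[0,0,0]]'

```text
clock: 45.05
eef_pos: [0.5902, -0.0493, 0.0434]
tool_rot: [0.058, 0.998, 0.0, 0.0]
ft_force: [-4.1, 1.5, 8.4]
grip_width: 0.0283
grasp_force: 60.9
```

Emit:
drive_tool --slide '[[0,0,0],[0,0,0],[0,0,0],[0,0,0],[0,0,-0.05],[0,0,-0.2],[0,0,-0.38],[0,0,-0.38]]' --rotation '[[0,0,0],[0,0,0],[0,0,0],[0,0,0],[0,0,0],[0,0,0],[0,0,0],[0,0,0]]' --gripper 0.6

```text
clock: 46.05
eef_pos: [0.5938, -0.0496, 0.1425]
tool_rot: [0.058, 0.998, -0.0, 0.005]
ft_force: [1.0, -0.6, -0.1]
grip_width: 0.0512
grasp_force: 0.0
```

```bash
python3 - <<'E'
from h import *
W=world(shot("side","side6")); plates(W); rect(W,.5896,-.0478,.03,.055,.08,"seated tab1")
plan([.425,-.1238,.12],97.3)
E
```

```text
deck0 none
tab0 none
deck1 none
tab1 none
deck2 none
tab2 none
deck3 275 [ 424.  -120.8] [51.5 54.9] 5.5 z 0.0181
tab3 55 [ 423.7 -122. ] [11.8 31.1] 7.4 z 0.0453
seated tab1 71 [589.5 -46.4] [32.2 11.9] 82.5 z 0.0648
at [ 0.5922 -0.0495  0.14  ] yaw 83.39 q1 q6 [-0.08  0.03] F [ 1.  -1.3  0.3] w 0.0514 t 46.1
  slide [ 0.631 -0.372  0.076] rot [-0.001  0.012 -0.485]
```

Third plate seated, plate 3 unmoved.

Emit:
drive_tool --slide '[[0.631,-0.372,0.0],[0.631,-0.372,0.076],[0.631,-0.372,0.076],[0.631,-0.372,0.076],[0.631,-0.372,0.076],[0.631,-0.372,0.076],[0.631,-0.372,0.076],[0.631,-0.372,0.076]]' --rotation '[[0,0,-0.485],[0,0,-0.485],[0,0,-0.485],[0,0,-0.485],[0,0,-0.485],[0,0,-0.485],[0,0,-0.485],[0,0,-0.485]]' --gripper 0.7

```text
clock: 47.1
eef_pos: [0.4236, -0.1234, 0.1178]
tool_rot: [-0.064, 0.998, -0.0, 0.0]
ft_force: [0.0, 0.7, -0.3]
grip_width: 0.0599
grasp_force: 0.0
```

```bash
python3 - <<'E'
from h import *
W=world(shot("side","side7")); rect(W,.425,-.123,.04,.012,.026,"deck3"); rect(W,.425,-.123,.04,.036,.055,"tab3")
plan([.425,-.1238,.023],97.0)
E
```

```text
deck3 273 [ 424.2 -122. ] [51.9 54.3] 2.3 z 0.0181
tab3 58 [ 424.4 -122.2] [12.2 32.7] 3.4 z 0.0449
at [ 0.4234 -0.1234  0.1177] yaw 97.33 q1 q6 [-0.28 -0.41] F [ 0.2 -0.5  1. ] w 0.0599 t 47.15
  slide [-0.006 -0.002  0.379] rot [ 0.    -0.     0.011]
```

Emit:
drive_tool --slide '[[-0.006,-0.002,0.1],[-0.006,-0.002,0.2],[-0.006,-0.002,0.3],[-0.006,-0.002,0.35],[-0.006,-0.002,0.379],[-0.006,-0.002,0.379],[-0.006,-0.002,0.379],[-0.006,-0.002,0.379]]' --rotation '[[0,0,0.05],[0,0,0.05],[0,0,0.05],[0,0,0.05],[0,0,0.05],[0,0,0.05],[0,0,0.05],[0,0,0.05]]'

```text
clock: 48.15
eef_pos: [0.4251, -0.1241, 0.0237]
tool_rot: [-0.051, 0.999, -0.0, 0.001]
ft_force: [0.0, 0.9, -0.3]
grip_width: 0.06
grasp_force: 0.0
```

Emit:
drive_tool --slide '[[0,0,0],[0,0,0],[0,0,0],[0,0,0],[0,0,0],[0,0,0],[0,0,0],[0,0,0]]' --rotation '[[0,0,0],[0,0,0],[0,0,0],[0,0,0],[0,0,0],[0,0,0],[0,0,0],[0,0,0]]' --gripper 0

```text
clock: 49.15
eef_pos: [0.4249, -0.1241, 0.0236]
tool_rot: [-0.051, 0.999, -0.0, 0.0]
ft_force: [-1.5, 0.0, 5.2]
grip_width: 0.0286
grasp_force: 59.2
```

Emit:
drive_tool --slide '[[0,0,-0.1],[0,0,-0.2],[0,0,-0.3],[0,0,-0.32],[0,0,-0.32],[0,0,-0.32],[0,0,-0.32],[0,0,-0.32]]' --rotation '[[0,0,0],[0,0,0],[0,0,0],[0,0,0],[0,0,0],[0,0,0],[0,0,0],[0,0,0]]'

```text
clock: 50.15
eef_pos: [0.4242, -0.1238, 0.1025]
tool_rot: [-0.051, 0.999, 0.0, -0.001]
ft_force: [0.4, 0.0, -1.1]
grip_width: 0.0286
grasp_force: 59.7
```

```bash
python3 - <<'E'
from h import *
plan([.5828,-.1150,.103],83.4)
E
```

```text
at [ 0.4242 -0.1238  0.1025] yaw 95.86 q1 q6 [-0.28 -0.39] F [ 0.4  0.  -1.1] w 0.0286 t 50.15
  slide [-0.635 -0.03  -0.003] rot [ 0.001 -0.002  0.435]
```

Emit:
drive_tool --slide '[[-0.635,-0.03,0],[-0.635,-0.03,0],[-0.635,-0.03,0],[-0.635,-0.03,0],[-0.635,-0.03,0],[-0.635,-0.03,0],[-0.635,-0.03,0],[-0.635,-0.03,0]]' --rotation '[[0,0,0.435],[0,0,0.435],[0,0,0.435],[0,0,0.435],[0,0,0.435],[0,0,0.435],[0,0,0.435],[0,0,0.435]]'

```text
clock: 51.15
eef_pos: [0.5829, -0.1153, 0.1034]
tool_rot: [0.058, 0.998, -0.0, 0.0]
ft_force: [-0.5, 0.1, -1.7]
grip_width: 0.0285
grasp_force: 59.7
```

```bash
python3 - <<'E'
from h import *
slots(load("wrist10")); c=shot("wrist","wrist11"); slots(c); plan([.5828,-.1150,.053],83.4)
for n in("wrist10","wrist11"):   # front edge of deck: row of dark line on left and right
    g=cv2.cvtColor(load(n)["image"],cv2.COLOR_RGB2GRAY).astype(float)
    print(n,[250+int(np.argmin(g[250:264,a:b].mean(1))) for a,b in((262,275),(320,340),(355,372))])
E
```

```text
edges ['-251.0', '-275.25', '+278.75', '+287.0', '-294.5', '+296.75', '+305.5', '-312.5', '+324.25', '-330.5', '-340.0', '+342.5', '-349.0', '-357.25', '+360.75', '-379.5', '-384.5', '+387.0']
end row 219
deck L,R 253 385
edges ['-275.5', '+279.0', '+287.25', '-294.5', '+297.0', '+305.5', '-312.5', '+324.25', '-330.5', '-340.0', '+342.5', '-349.0', '-357.25', '+360.75', '-378.5', '-384.5', '+387.5']
end row 219
deck L,R 258 385
at [ 0.583  -0.1153  0.1034] yaw 83.38 q1 q6 [-0.2  -0.08] F [ 0.8  0.6 -2. ] w 0.0288 t 51.2
  slide [0.001 0.001 0.202] rot [-0.     0.001 -0.001]
wrist10 [258, 258, 258]
wrist11 [256, 257, 256]
```

Identical alignment to the last bay, and the deck is square. Lowering.

Emit:
drive_tool --slide '[[0.001,0.001,0.05],[0.001,0.001,0.1],[0.001,0.001,0.14],[0.001,0.001,0.16],[0.001,0.001,0.175],[0.001,0.001,0.185],[0.001,0.001,0.197],[0.001,0.001,0.197]]' --rotation '[[0,0,0],[0,0,0],[0,0,0],[0,0,0],[0,0,0],[0,0,0],[0,0,0],[0,0,0]]'

```text
clock: 52.2
eef_pos: [0.5829, -0.1149, 0.0537]
tool_rot: [0.058, 0.998, 0.0, -0.0]
ft_force: [0.2, -0.5, -2.0]
grip_width: 0.0287
grasp_force: 59.7
```

Emit:
drive_tool --slide '[[0,0,0.005],[0,0,0.01],[0,0,0.012],[0,0,0.012],[0,0,0.012],[0,0,0.012],[0,0,0.012],[0,0,0.012]]' --rotation '[[0,0,0],[0,0,0],[0,0,0],[0,0,0],[0,0,0],[0,0,0],[0,0,0],[0,0,0]]'

```text
clock: 53.2
eef_pos: [0.583, -0.1149, 0.0508]
tool_rot: [0.058, 0.998, -0.0, 0.0]
ft_force: [-0.3, -0.5, -2.2]
grip_width: 0.0287
grasp_force: 59.7
```

Emit:
drive_tool --slide '[[0,0,0.01],[0,0,0.02],[0,0,0.026],[0,0,0.03],[0,0,0.033],[0,0,0.036],[0,0,0.036],[0,0,0.036]]' --rotation '[[0,0,0],[0,0,0],[0,0,0],[0,0,0],[0,0,0],[0,0,0],[0,0,0],[0,0,0]]'

```text
clock: 54.2
eef_pos: [0.5828, -0.1148, 0.0437]
tool_rot: [0.058, 0.998, -0.0, 0.0]
ft_force: [-5.7, 0.4, 8.6]
grip_width: 0.0287
grasp_force: 61.2
```

Emit:
drive_tool --slide '[[0,0,0],[0,0,0],[0,0,0],[0,0,0],[0,0,-0.05],[0,0,-0.2],[0,0,-0.4],[0,0,-0.4]]' --rotation '[[0,0,0],[0,0,0],[0,0,0],[0,0,0],[0,0,0],[0,0,0],[0,0,0],[0,0,0]]' --gripper 0.6

```text
clock: 55.2
eef_pos: [0.5867, -0.1156, 0.1479]
tool_rot: [0.058, 0.998, -0.001, 0.006]
ft_force: [-0.2, -0.2, -0.3]
grip_width: 0.0515
grasp_force: 0.0
```

```bash
python3 - <<'E'
from h import *
plan([.472,-.318,.25],70)
E
```

```text
at [ 0.5867 -0.1156  0.1479] yaw 83.39 q1 q6 [-0.19 -0.08] F [-0.2 -0.2 -0.3] w 0.0515 t 55.2
  slide [ 0.358 -0.857 -0.412] rot [0.001 0.023 0.467]
```

Emit:
drive_tool --slide '[[0,0,-0.2],[0.05,-0.1,-0.412],[0.2,-0.4,-0.412],[0.358,-0.857,-0.412],[0.358,-0.857,-0.412],[0.358,-0.857,-0.412],[0.358,-0.857,-0.412],[0.358,-0.857,-0.412]]' --rotation '[[0,0,0],[0,0,0],[0,0,0],[0,0,0],[0,0,0],[0,0,0],[0,0,0],[0,0,0]]' --gripper 0

```text
clock: 56.2
eef_pos: [0.4701, -0.3161, 0.2446]
tool_rot: [0.057, 0.998, 0.0, -0.0]
ft_force: [0.2, 0.8, -0.7]
grip_width: 0.0001
grasp_force: 0.0
```

```bash
python3 - <<'E'
from h import *
c=shot("top","top8"); W=world(c)
for n,x,y in(("b3",.6048,.0833),("b2",.5972,.0178),("b1",.5896,-.0478),("b0",.582,-.1133)):
    rect(W,x,y,.03,.055,.08,n+" tab")
    a=np.radians(83.4); d=W[...,:2]-[x,y]; ly=d@[np.cos(a),np.sin(a)]; lx=d@[np.sin(a),-np.cos(a)]
    m=(abs(ly)<.024)&(abs(lx)<.024)&(abs(lx)>.01)&(W[...,2]<.05)
    A=np.c_[lx[m],ly[m],np.ones(m.sum())]; k=np.linalg.lstsq(A,W[...,2][m],rcond=None)[0]; print("   deck plane slope",k[:2].round(3),"z",k[2].round(4),m.sum())
rect(W,.513,.327,.04,.055,.08,"pin"); rect(W,.512,.327,.02,.03,.044,"lug")
save(cv2.resize(c["image"][165:285,160:400],(800,400),interpolation=cv2.INTER_CUBIC),"top8.png")
plan([.4715,-.318,.2])
E
```

```text
b3 tab 62 [606.   82.4] [28.6 12.2] 83.5 z 0.0643
   deck plane slope [0.017 0.006] z 0.0378 190
b2 tab 59 [598.2  17.5] [29.7 12.2] 83.2 z 0.0654
   deck plane slope [ 0.017 -0.012] z 0.0372 199
b1 tab 60 [590.5 -47.5] [29. 12.] 82.6 z 0.0645
   deck plane slope [ 0.017 -0.   ] z 0.0373 195
b0 tab 59 [ 582.8 -113.3] [29.4 12.3] 81.6 z 0.0642
   deck plane slope [0.009 0.01 ] z 0.0374 195
pin 60 [514.1 323.2] [14.3 22.3] 88.7 z 0.0662
lug 101 [511.  323.6] [33. 34.] 89.7 z 0.0348
at [ 0.4703 -0.3159  0.2447] yaw 83.53 q1 q6 [-0.59 -0.48] F [-0.5  1.4  0.2] w -0.0 t 56.25
  slide [-0.006 -0.008  0.179] rot [ 0.001 -0.     0.   ]
```

View pics/top8.png

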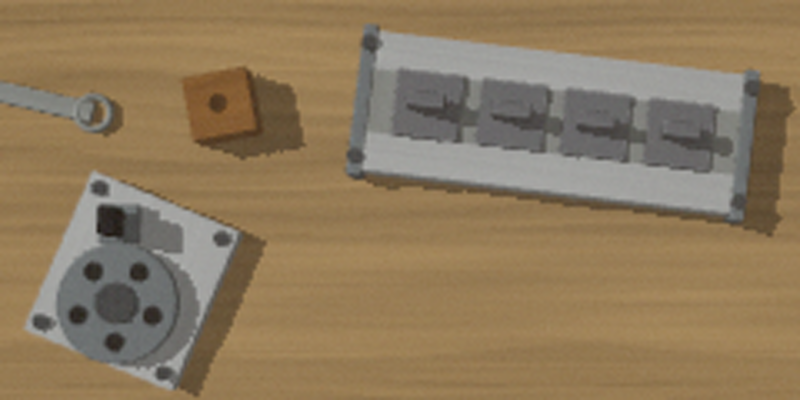

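All four decks are flat in their bays, and the pin and wheel are holding. Moving to the pump: first just above its head.

Emit:
drive_tool --slide '[[-0.004,-0.008,0.1],[-0.004,-0.008,0.2],[-0.004,-0.008,0.27],[-0.004,-0.008,0.29],[-0.004,-0.008,0.31],[-0.004,-0.008,0.33],[-0.004,-0.008,0.35],[-0.004,-0.008,0.36]]' --rotation '[[0,0,0],[0,0,0],[0,0,0],[0,0,0],[0,0,0],[0,0,0],[0,0,0],[0,0,0]]'

```text
clock: 57.25
eef_pos: [0.4711, -0.3194, 0.1566]
tool_rot: [0.057, 0.998, -0.0, 0.002]
ft_force: [-0.4, 2.8, 7.6]
grip_width: 0.0004
grasp_force: 4.0
```

Emit:
drive_tool --slide '[[0,0,0.01],[0,0,0.02],[0,0,0.03],[0,0,0.04],[0,0,0.045],[0,0,0.049],[0,0,0.052],[0,0,0.052]]' --rotation '[[0,0,0],[0,0,0],[0,0,0],[0,0,0],[0,0,0],[0,0,0],[0,0,0],[0,0,0]]'

```text
clock: 58.25
eef_pos: [0.4711, -0.3194, 0.1451]
tool_rot: [0.057, 0.998, -0.0, 0.002]
ft_force: [-3.2, 3.8, 12.6]
grip_width: -0.0001
grasp_force: 6.4
```

Emit:
drive_tool --slide '[[0,0,0.002],[0,0,0.004],[0,0,0.006],[0,0,0.006],[0,0,0.006],[0,0,0.006],[0,0,0.006],[0,0,0.006]]' --rotation '[[0,0,0],[0,0,0],[0,0,0],[0,0,0],[0,0,0],[0,0,0],[0,0,0],[0,0,0]]'

```text
clock: 59.25
eef_pos: [0.4712, -0.3194, 0.145]
tool_rot: [0.057, 0.998, -0.001, 0.002]
ft_force: [-4.4, 5.9, 19.0]
grip_width: -0.0002
grasp_force: 9.7
```

Hard on the stop: force rose to 19 N with no further travel, and it was held for about 1 s. Releasing upward.

Emit:
drive_tool --slide '[[0,0,-0.03],[0,0,-0.06],[0,0,-0.09],[0,0,-0.15],[0,0,-0.25],[0,0,-0.4],[0,0,-0.4],[0,0,-0.4]]' --rotation '[[0,0,0],[0,0,0],[0,0,0],[0,0,0],[0,0,0],[0,0,0],[0,0,0],[0,0,0]]'

```text
clock: 60.25
eef_pos: [0.4701, -0.3196, 0.2401]
tool_rot: [0.058, 0.998, -0.0, -0.0]
ft_force: [-0.1, 0.3, -1.1]
grip_width: 0.0003
grasp_force: 0.0
```

```bash
python3 - <<'E'
from h import *
W=world(shot("side","side9")); rect(W,.471,-.317,.03,.14,.18,"plunger head")
W=world(shot("top","top9"))
for n,x,y in(("b3",.6048,.0833),("b2",.5972,.0178),("b1",.5896,-.0478),("b0",.582,-.1133),("pin",.513,.327)): rect(W,x,y,.03,.055,.08,n)
print(bot.get_obs()["eef_pos"],bot.get_obs()["clock"])
print(bot.job_done())
E
```

```text
plunger head 135 [ 470.3 -315.3] [33.5 40.7] 3.0 z 0.1628
b3 62 [606.1  82.4] [29.2 12.6] 81.9 z 0.0643
b2 59 [598.1  17.5] [29.9 11.7] 82.6 z 0.0657
b1 61 [590.3 -47.4] [28.2 12.5] 88.3 z 0.065
b0 63 [ 582.7 -113.1] [29.7 12.8] 81.2 z 0.0653
pin 58 [514.1 323.1] [14.1 22.1] 85.8 z 0.0666
[ 0.46959928 -0.31916665  0.23905982] 60.35
the job is handed in; nothing more can be done
None
```

I handed the job in at 60 s: the wheel is pinned at full depth (the pin leans slightly under the spring), all four plates sit flat in bays of their own, and the pump was pressed to its stop, held about 1 s and came back up; the verdict was not returned.

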